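# Set up a preparative chromatography run and inject

### The job

Get the chromatography bench ready and start the run: first throw the injection lever out of the white wash notch into the blue load notch, and only then turn the column selector, by the shorter way round, until its pointer is on the port with the green collar. Stand every empty collection bottle (clear glass, blue neck ring, no cap) upright in the collector's tray, one to a cell; when the bottles are in and the selector is set, throw the lever on into the red inject notch. Do not let the lever stray to the red side before the selector is on green, and leave the other glassware and tools where they are.

Things in the scene. Friction and masses are not known exactly. Their poses are not given: they have to be found in the camera images.
- lever (a joint): Lever of the injection valve, rad: a steel rod with a black ball knob that swings across the valve about a level axle. 0 is upright; positive leans to the valve's own +y side (the robot's left when it stands square); stops at -0.75 and +0.75. Notches: white (wash) -0.55, blue (load) 0, red (inject) +0.55; a spring plunger pulls it home within about 0.07 rad of a notch. Starts in the white notch.
- lever_knob (a point): Centre of the lever's black ball knob, 34 mm in diameter, 140 mm from the axle (202 mm above the bench when upright). About 5 N at the knob takes the lever out of a notch; between notches it stays where it is left. Nothing is within 45 mm of the knob at the sides or below but its own 11 mm rod.
- notch_white (a point): Where the centre of the ball knob is when the lever is in the white (wash) notch. Fixed to the valve, a low grey block on a dark 90 x 180 mm foot with a notched quadrant plate beside the rod; its x axis runs along the axle, y to the red side, z up. Colour marks sit on the plate at each notch and on the foot below it.
- notch_blue (a point): Where the centre of the ball knob is when the lever is in the blue (load) notch, the middle one, straight above the axle (axle 140 mm below). Axes as for notch_white.
- notch_red (a point): Where the centre of the ball knob is when the lever is in the red (inject) notch. Axes as for notch_white.
- selector (a joint): Angle of the column selector's knob, rad, growing anticlockwise seen from above. It turns endlessly either way without stops, so each pointer direction comes again every 2 pi; stiff (about 0.1 N m), stays where it is left. Starts within 0.3 rad of 0 (pointing to the selector's own +x side, away from the robot when it stands square).
- selector_bar (a point): Middle of the selector knob's black bar grip, on the knob's vertical axis, 90 mm above the bench. Bar 56 mm long, 16 mm wide, 34 mm high (from 70 to 104 mm above the bench), on a 60 mm round skirt, on a white 150 x 150 x 52 mm box. Its x axis lies along the bar, the way the pointer points.
- pointer (a point): Point on the line of the knob's red pointer, 60 mm from the knob's axis (on the circle of the ports), turning with the knob. Its x axis points outward along the pointer. A red stripe on the bar and a red tongue on the skirt show the pointing end.
- green_port (a point): Top of the port with the green collar (24 mm across, 10 mm high, top 66 mm above the bench), one of eight ports on a circle of radius 60 mm about the knob's axis. Four ports bear collars (green, yellow, orange, grey), changed about from start to start, at 90 and 135 degrees to either side of the knob's zero direction.
- tray_floor (a point): Centre of the floor of the fraction collector's white bottle tray, 5 mm above the bench. Tray 183 x 183 mm, rim 36 mm above the bench, divided crosswise into four square cells 84 mm wide, walls 5 mm. x and y run along the walls; beyond the +y wall is a 95 mm high white housing, with a blue arm parked 145 mm above the bench.
- cell0 (a point): Centre of the floor of one tray cell (at x -44.5 mm, y -44.5 mm from the tray's centre), 5 mm above the bench; same axes as tray_floor.
- cell1 (a point): Centre of the floor of one tray cell (at x -44.5 mm, y +44.5 mm from the tray's centre), 5 mm above the bench; same axes as tray_floor.
- cell2 (a point): Centre of the floor of one tray cell (at x +44.5 mm, y -44.5 mm from the tray's centre), 5 mm above the bench; same axes as tray_floor.
- cell3 (a point): Centre of the floor of one tray cell (at x +44.5 mm, y +44.5 mm from the tray's centre), 5 mm above the bench; same axes as tray_floor.
- bottle0_mid (a point): Centre (46 mm above its foot) of an empty clear glass collection bottle with a blue neck ring, no cap: 92 mm high, body 60 mm in diameter up to 62 mm, from there to the top a neck 42 to 45 mm in diameter, about 0.2 kg; z axis to the mouth. Starts upright on the bench. Two to four are present; the others are None.
- bottle1_mid (a point): Centre (46 mm above its foot) of an empty clear glass collection bottle with a blue neck ring, no cap: 92 mm high, body 60 mm in diameter up to 62 mm, from there to the top a neck 42 to 45 mm in diameter, about 0.2 kg; z axis to the mouth. Starts upright on the bench. Two to four are present; the others are None.
- bottle2_mid (a point): Centre (46 mm above its foot) of an empty clear glass collection bottle with a blue neck ring, no cap: 92 mm high, body 60 mm in diameter up to 62 mm, from there to the top a neck 42 to 45 mm in diameter, about 0.2 kg; z axis to the mouth. Starts upright on the bench. Two to four are present; the others are None.
- bottle3_mid (a point): Centre (46 mm above its foot) of an empty clear glass collection bottle with a blue neck ring, no cap: 92 mm high, body 60 mm in diameter up to 62 mm, from there to the top a neck 42 to 45 mm in diameter, about 0.2 kg; z axis to the mouth. Starts upright on the bench. Two to four are present; the others are None.
- reagent_mid (a point): Middle of a bystander: capped amber reagent bottle, 72 mm across, 150 mm high. To be left alone.
- beaker_mid (a point): Middle of a bystander: glass beaker, 70 mm across, 85 mm high. To be left alone.
- wash_bottle_mid (a point): Middle of a bystander: white wash bottle with a red spout, 64 mm across, about 190 mm high. To be left alone.
- cork_ring_mid (a point): Middle of a bystander: cork ring, 90 mm across, 26 mm high, lying flat. To be left alone.
- spatula_mid (a point): Middle of a bystander: flat steel spatula with a black grip, 180 mm long, lying flat. To be left alone.
- jar_mid (a point): Middle of a bystander: glass jar with a yellow cap, 60 mm across, 75 mm high. To be left alone.

How it is judged:
By the outcome, as a careful person would: the job done as asked, in the order asked, and still so for the second after the job is handed in, with the robot touching nothing.
Of bottle0, bottle1, bottle2, bottle3 only 2 to 4 are there at a start; the rules pass over those that are not, and their reading is None.
At some moment in a run one of bottle0, bottle1, bottle2, bottle3 may be knocked a few centimetres aside while the robot is not near it.
It also fails if it takes over 210 s, if anything falls off the work surface, if the arm or the gripper's body presses on something with over 40 N, if the wrist force passes 120 N, or if a joint passes its speed limit or range.

### The arm

A 7-joint arm with a two-finger parallel gripper is mounted at the origin on the work surface. World frame = base frame: x ahead of the robot, y to its left, z up, the work surface at z = 0. Lengths are in m, angles in rad, forces in N, time in s.
With the tool pointing down it reaches from about 0.4 to 0.9 m from the base axis. Payload 5.5 kg.
Tool frame: the origin (TCP) lies between the finger pads; the fingertips stand 22 mm ahead of it and the grasp point (between the pads) lies 3 mm ahead of it; z points along the fingers, y is the direction in which the jaws open and shut (so a half turn about z gives the same grasp; the last joint's range is limited). The gripper opens to 85 mm and grips with 20 to 120 N. Pads are 22 mm wide; open, the fingers measure 114 mm over their backs; the gripper's body (76 mm by 85 mm) begins 54 mm behind the grasp point. The pads swing forward as they close: fully open they stand 13 mm farther back than shut.
Start: joints at [1.568, 0.501, -0.427, 1.55, 0.221, 1.138, -0.21], TCP at [0.171, -0.627, 0.253] pointing down, gripper open.
Joint ranges: [-2.88, 2.88], [-0.31, 2.03], [-1.54, 1.56], [0.2, 2.42], [-1.41, 4.55], [0.19, 2.02], [-2.57, 2.57]. Speed limits (rad/s): [2.57, 2.57, 3.14, 3.14, 3.14, 3.14, 3.14].

### API

Orientations are given as a 3x3 rotation matrix whose columns are the frame's x, y, z axes.
In Python, from plant import * gives the robot as it stands. The module is installed in compiled form; this text tells all that it offers.
- The arm moves only by the tool send_rows, never from a script. Its arguments are lists of equal length, an entry for each row: "travel": the shift along the world's x, y, z normalised to -1 to 1, where 1 is 0.2 m, a list of three; "rotation": the turn, a rotation vector about the world's x, y, z normalised to -1 to 1, where 1 is 90 degrees, a list of three; "gripper": the closure in counts, from 0 (fully open) to 255 (shut). In form: {"travel": [[dx, dy, dz], ...], "rotation": [[rx, ry, rz], ...], "gripper": [gripper, ...]}. A call has 1 to 8 rows; each row is the pose to reach, as a shift and turn from the pose commanded when the call began; what a row does not reach only later rows make up. A row lasts 1/10 s, in which the tool goes at most 50 mm and 8.59 degrees, less where a joint would pass 70% of its speed; a pose out of reach is approached as far as the arm can. A call with a number of a shift or a turn outside -1 to 1 is refused whole. A call with a gripper value outside its range is refused whole. The fingers move at their own pace and stop on an object; the grip force is fixed at half the most. Time passes only in rows, so rows that repeat a pose let the fingers close. It gives the time, the measured TCP pose, the force and the opening at its end, in the units of the state.
- sense(): the state, without advancing time (a new reading comes with each control period).
- capture(name): name is "scene" or "top" or "wrist"; returns a dict with "frame" (400x640x3 uint8, blue, green, red), "fov_y" (degrees; the focal length in pixels is half the picture's height over the tangent of half this angle, whatever the lens; pixels are square), "cx", "cy" (the principal point, pixels), "T" (4x4, takes a point from camera to world coordinates); the wrist camera has in their place "hand_eye" (4x4, takes a point from camera to tool coordinates, whose origin is the TCP and whose axes are the flange's). Camera axes: x right, y down, z forward; pixel columns grow to the right and rows downward; lengths in m; the calibration is good to about 2 mm. A picture is of the moment at which its call begins: read the wrist's pose just before it. There is no depth.
- finish_job(): hands the job in, once; it reports no verdict.
The state is a dict: "clock": time; "joint_positions": joint angles; "joint_vel": joint speeds; "joint_torque": joint torques, N m; "position": TCP position; "ee_rot": TCP orientation; "ft_force": force on the tool from outside, world axes, zero at the start; "wrist_torque": the same for the moment, N m; "width": opening from 0.0 (shut) to 1.0 (fully open).
Only numpy, scipy, OpenCV 4.12 (cv2) and the standard library are available. Lean on these libraries where they do the work, as an engineer would, in place of code of your own. Each camera call takes 0.05 s, during which the arm holds its last target.

## Working session

There is one attempt and no reset: what is moved stays moved. The work goes in short steps, Python scripts to look and compute and a tool call to move; the robot and the scene stay as the last step left them, time stands still between calls to the robot, and variables do not carry over. Pictures are saved under pics/ and viewed, and the job is handed in when it is done.

Besides the shell and the picture viewer there is one more tool, called after "Emit:" in YAML: its name, and indented under it one key for each argument. send_rows: Moves the arm, as the interface text tells. Its arguments: {"type":"object","properties":{"travel":{"type":"array"},"rotation":{"type":"array"},"gripper":{"type":"array"}},"required":["travel","rotation","gripper"]}

```bash
mkdir -p pics; ls; cat > h.py <<'E'
from plant import *
import numpy as np, cv2
def snap(n,f):
    c=capture(n); cv2.imwrite('pics/'+f,c['frame']); return c
def foc(c): return c['frame'].shape[0]/2/np.tan(np.radians(c['fov_y'])/2)
def wristT(c,s):
    T=np.eye(4);T[:3,:3]=np.array(s['ee_rot']).reshape(3,3);T[:3,3]=s['position'];return T@np.array(c['hand_eye'])
def cast(c,u,v,z,T=None):
    T=np.array(c['T']) if T is None else T
    f=foc(c);d=T[:3,:3]@np.array([(u-c['cx'])/f,(v-c['cy'])/f,1]);o=T[:3,3]
    return o+d*(z-o[2])/d[2]
def proj(c,p,T=None):
    T=np.array(c['T']) if T is None else T
    q=T[:3,:3].T@(np.array(p)-T[:3,3]);f=foc(c);return q[0]/q[2]*f+c['cx'],q[1]/q[2]*f+c['cy']
E
python3 - <<'E'
from h import *
s=sense();print(s)
for n in ("scene","top","wrist"):
    c=snap(n,n+'0.png');print(n,{k:v for k,v in c.items() if k!='frame'})
E
```

```text
pics
{'clock': 0.0, 'joint_positions': array([ 1.56820224,  0.50182489, -0.42674101,  1.55148454,  0.220783  ,
        1.13828746, -0.21032453]), 'joint_vel': array([ 7.93618916e-04,  7.06901470e-05,  4.73433518e-04,  1.12514928e-03,
        1.05837038e-03, -1.09364280e-03,  1.77228885e-03]), 'joint_torque': array([-8.63878613e-04, -5.69517767e+01, -5.81658438e+00, -2.80943191e+01,
        1.06370813e-02,  1.19453907e-02,  5.87772604e-06]), 'position': array([ 0.17049647, -0.62655195,  0.25225489]), 'ee_rot': array([[ 9.64887901e-01,  2.62661611e-01, -4.64941822e-04],
       [ 2.62662018e-01, -9.64886031e-01,  1.90045998e-03],
       [ 5.05620111e-05, -1.95585340e-03, -9.99998086e-01]]), 'ft_force': array([ 0.64381522, -0.71937522,  0.27174817]), 'wrist_torque': array([0.01422142, 0.00137765, 0.00136019]), 'width': 0.9982665797267586}
scene {'fov_y': 44.329452630792005, 'cx': 323.12264749445717, 'cy': 199.6008015115663, 'T': array([[-7.08334786e-01,  5.55610866e-01, -4.35383045e-01,
         1.07730010e+00],
       [ 7.05876004e-01,  5.56717162e-01, -4.37955556e-01,
         5.078069
[... 351 characters left out ...]
1],
       [-9.99948411e-01, -1.00218196e-02,  1.65501581e-03,
        -1.48673985e-02],
       [ 5.44383063e-04, -2.15575275e-01, -9.76487073e-01,
         1.23597684e+00],
       [ 0.00000000e+00,  0.00000000e+00,  0.00000000e+00,
         1.00000000e+00]])}
wrist {'fov_y': 70.68750918719874, 'cx': 315.9830557624642, 'cy': 195.73544081871137, 'hand_eye': array([[-2.19492113e-04, -9.61928358e-01, -2.73301640e-01,
         7.00500598e-02],
       [ 9.99999298e-01,  1.07022866e-04, -1.17979639e-03,
        -7.32693484e-04],
       [ 1.16412913e-03, -2.73301707e-01,  9.61927659e-01,
        -1.21266203e-01],
       [ 0.00000000e+00,  0.00000000e+00,  0.00000000e+00,
         1.00000000e+00]])}
```

View pics/scene0.png

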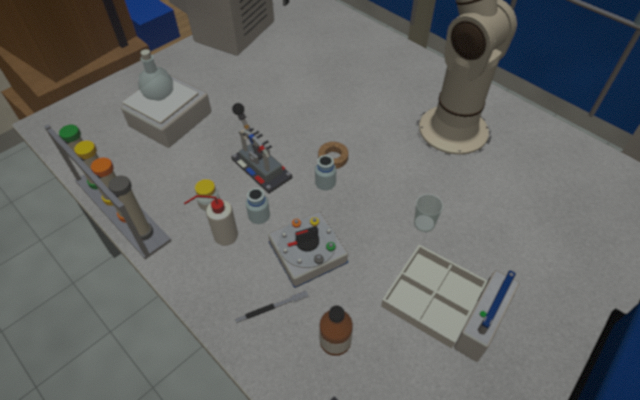

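View pics/top0.png

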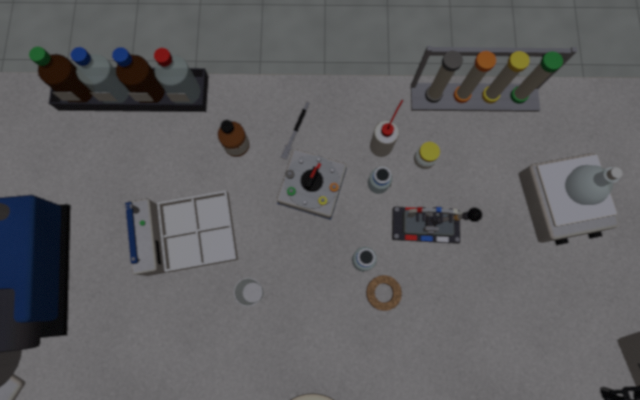

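View pics/wrist0.png

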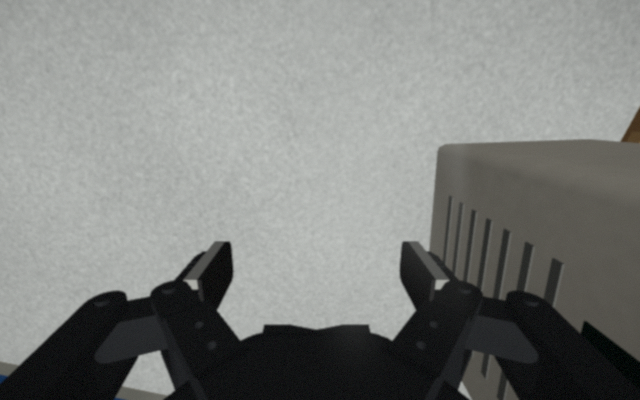

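The scene shows two collection bottles, at top px (381,180) and (366,258). The lever's knob is at (475,214), leaning right to the white side. The selector is at (312,183) with its pointer toward the top of the picture and green at (291,191). The tray is at (198,231). I'll zoom in to measure.

```bash
python3 - <<'E'
from h import *
a=cv2.imread('pics/top0.png');b=cv2.imread('pics/scene0.png')
z=lambda im,x,y,w,h,k:cv2.resize(im[y:y+h,x:x+w],None,fx=k,fy=k,interpolation=cv2.INTER_CUBIC)
cv2.imwrite('pics/t1.png',cv2.convertScaleAbs(z(a,260,130,240,180,3.3),alpha=1.6))
cv2.imwrite('pics/t2.png',cv2.convertScaleAbs(z(a,110,180,160,120,5),alpha=1.6))
cv2.imwrite('pics/s1.png',cv2.convertScaleAbs(z(b,180,90,200,150,4),alpha=1.6))
E
```

```text
(no output)
```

View pics/t1.png

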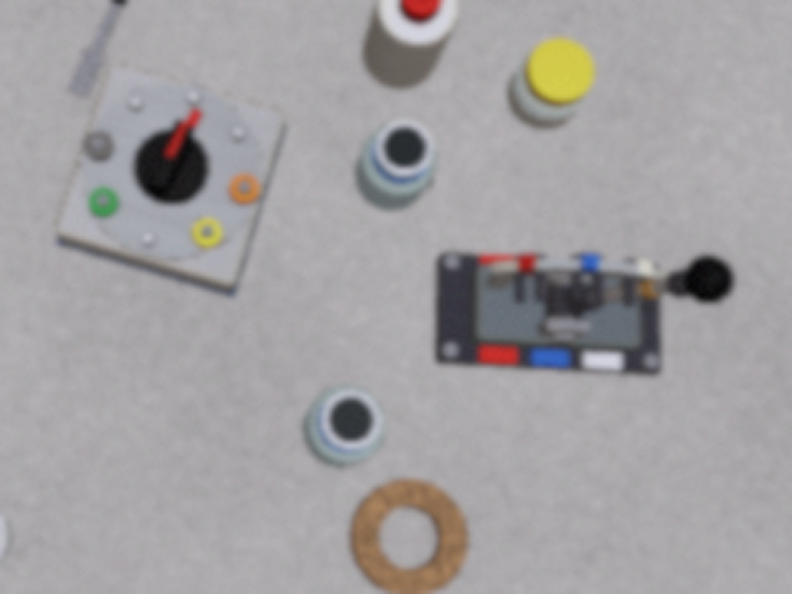

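View pics/t2.png

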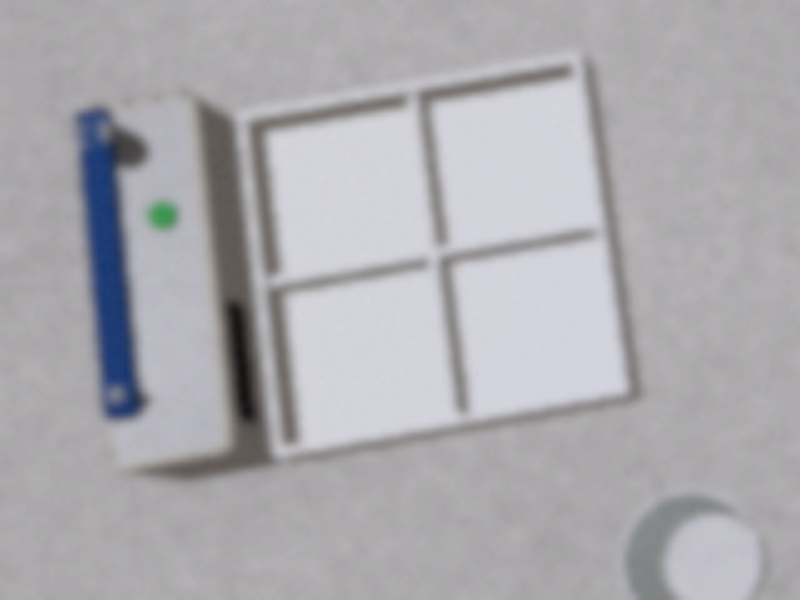

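View pics/s1.png

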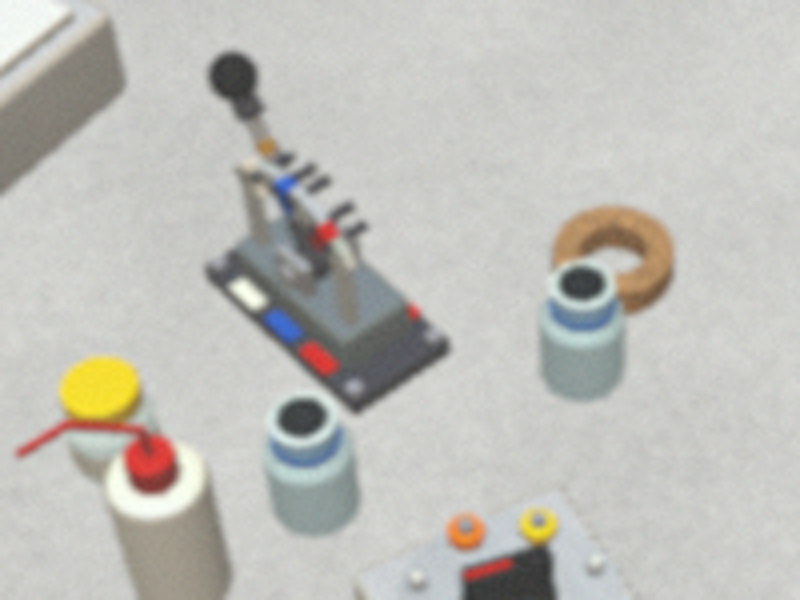

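```bash
python3 - <<'E'
from h import *
from scipy.optimize import least_squares
c=capture('top');s=capture('scene')
T=lambda x,y:(260+x/3.3-.35,130+y/3.3-.35)
T2=lambda x,y:(110+x/5-.4,180+y/5-.4)
S=lambda x,y:(180+x/4-.4,90+y/4-.4)
def sh(n,p,z):
    q=cast(c,*p,z);print(n,q.round(4),'scene px->',(np.array(proj(s,q))-[180,90])*4);return q
P={}
for n,x,y in (('grey',98,145),('green',103,202),('yellow',207,232),('orange',245,188)):P[n]=sh(n,T(x,y),.066)
ang={n:np.arctan2(*(P[n]-(P['grey']+P['orange'])/2)[1::-1]) for n in P}
# fit circle R=.06
Q=np.array([P[n][:2] for n in P]);r=least_squares(lambda p:np.linalg.norm(Q-p,axis=1)-.06,Q.mean(0));print('sel ctr',r.x,r.fun)
for n in P: print(n,np.degrees(np.arctan2(P[n][1]-r.x[1],P[n][0]-r.x[0])))
for n,x,y,z in (('tonguetip',199,112,.07),('stripein',171,155,.104),('skirt',172,166,.07)): 
    q=sh(n,T(x,y),z);print(np.degrees(np.arctan2(q[1]-r.x[1],q[0]-r.x[0])))
sh('knob',T(708,279),.1814);sh('b0',T(405,148),.092);sh('b1',T(350,418),.092)
for n,x,y in (('red',499,355),('blue',550,358),('white',602,361)):sh(n,T(x,y),.012)
for x,y in ((437,253),(437,362),(660,373)):sh('foot',T(x,y),.01)
t=[sh('tray',T2(x,y),.036) for x,y in ((235,110),(590,52),(637,397),(272,460))]
print(np.mean(t,0));
for i in range(4):
    d=t[(i+1)%4]-t[i];print(np.linalg.norm(d),np.degrees(np.arctan2(d[1],d[0])))
sh('traymid',T2(433,253),.036)
def tri(a,b):
    A=[];B=[]
    for cc,(u,v) in ((c,a),(s,b)):
        M=np.array(cc['T']);f=foc(cc);d=M[:3,:3]@np.array([(u-cc['cx'])/f,(v-cc['cy'])/f,1]);d/=np.linalg.norm(d)
        K=np.eye(3)-np.outer(d,d);A.append(K);B.append(K@M[:3,3])
    return np.linalg.lstsq(np.vstack(A),np.hstack(B),rcond=None)[0].round(4)
print('tri knob',tri(T(708,279),S(232,76)),'b0',tri(T(405,148),S(302,418)),'b1',tri(T(350,418),S(582,284)),'bl',tri(T(550,358),S(282,326)))
E
```

```text
grey [0.6519 0.0654 0.066 ] scene px-> [555.67693316 669.81824117]
green [0.6057 0.0604 0.066 ] scene px-> [604.02642758 618.62788146]
yellow [ 0.5826 -0.0212  0.066 ] scene px-> [537.52628392 519.4451039 ]
orange [ 0.6182 -0.0507  0.066 ] scene px-> [464.25530635 524.95891586]
sel ctr [0.63489125 0.00759852] [ 0.00023732  0.00028352 -0.00028015  0.00063562]
grey 73.60635865085426
green 118.91079857443569
yellow -151.1690055471342
orange -106.01286290732517
tonguetip [ 0.6786 -0.014   0.07  ] scene px-> [432.13705676 613.36270869]
-26.309987315515865
stripein [0.6341 0.007  0.104 ] scene px-> [507.66944607 558.84140027]
-140.04404632508425
skirt [0.6343 0.0067 0.07  ] scene px-> [508.63093839 590.49898497]
-121.64756102265274
knob [ 0.5277 -0.3703  0.1814] scene px-> [231.53013769  74.76306699]
b0 [ 0.6448 -0.1731  0.092 ] scene px-> [301.47371484 414.92456522]
b1 [ 0.4369 -0.1284  0.092 ] scene px-> [580.60247472 282.15430736]
red [ 0.4958 -0.2562  0.012 ] scene px-> [397.68676266 307.5903963 ]
blue [ 0.4938 -0.297   0.012 ] scene px-> [362.63743324 276.81772967]
white [ 0.4919 -0.3
[... 219 characters left out ...]
  ] scene px-> [296.98685619 210.48180048]
tray [0.5801 0.4153 0.036 ] scene px-> [1100.32358232 1009.12908083]
tray [0.6134 0.2299 0.036 ] scene px-> [802.78703209 829.49298272]
tray [0.4319 0.1963 0.036 ] scene px-> [952.44994786 608.94016776]
tray [0.398  0.3808 0.036 ] scene px-> [1233.97943356  760.08335486]
[0.50587006 0.30555639 0.036     ]
0.18831058363311415 -79.81135293901781
0.18463778612143553 -169.49623789543506
0.18763667350960347 100.39346941693525
0.18531347196460446 10.711351067519841
traymid [0.5053 0.3059 0.036 ] scene px-> [1022.16324659  794.40767075]
tri knob [ 0.528  -0.3706  0.1815] b0 [ 0.6453 -0.1735  0.0906] b1 [ 0.437  -0.1284  0.0917] bl [ 0.52   -0.3329 -0.0568]
```

Every plane-cast point agrees with the scene view to about 1–2 mm. Blue notch is at about (0.531, -0.297, 0.202), with valve yaw about -2.6°. The pointer is at -26°, and green is at +119°, so the short way is +145° anticlockwise. I'll move to the lever knob first.

Emit:
send_rows:
  travel:
    - [0.25,0.18,0]
    - [0.5,0.36,0]
    - [0.75,0.54,0]
    - [1,0.72,0.05]
    - [1,0.72,0.05]
    - [1,0.72,0.05]
  rotation:
    - [0,0,-0.07]
    - [0,0,-0.14]
    - [0,0,-0.198]
    - [0,0,-0.198]
    - [0,0,-0.198]
    - [0,0,-0.198]
  gripper: [0,0,60,90,100,100]

```text
clock: 0.85
position: [0.3793, -0.4765, 0.2647]
ee_rot: [[0.999, -0.032, 0.006], [-0.032, -0.999, 0.002], [0.006, -0.002, -1.0]]
ft_force: [1.1, 0.8, 0.2]
width: 0.606
```

Emit:
send_rows:
  travel:
    - [0.2,0.14,0]
    - [0.4,0.28,0]
    - [0.6,0.42,0]
    - [0.79,0.565,0]
    - [0.79,0.565,0]
    - [0.79,0.565,0]
    - [0.79,0.565,0]
  rotation:
    - [0,0,0]
    - [0,0,0]
    - [0,0,0]
    - [0,0,0]
    - [0,0,0]
    - [0,0,0]
    - [0,0,0]
  gripper: [100,100,100,100,100,100,100]

```text
clock: 1.55
position: [0.5275, -0.3715, 0.2629]
ee_rot: [[0.999, -0.047, -0.001], [-0.047, -0.999, -0.001], [-0.001, 0.001, -1.0]]
ft_force: [-0.2, -0.6, 0.5]
width: 0.603
```

```bash
python3 - <<'E'
from h import *
s=sense();print(s['clock'],s['position'],s['ee_rot'].round(3),s['width'],s['ft_force'])
snap('wrist','w1.png')
E
```

```text
1.55 [ 0.52754037 -0.37151338  0.26291289] [[ 0.999 -0.047 -0.001]
 [-0.047 -0.999 -0.001]
 [-0.001  0.001 -1.   ]] 0.6034766257799463 [-0.15845549 -0.55934874  0.48318113]
```

View pics/w1.png

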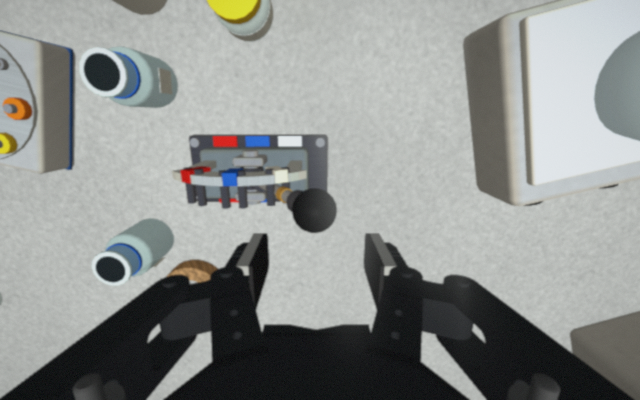

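The knob, at (315,210), is centred between the jaws, which are 51 mm apart. I'll lower straight around it.

Emit:
send_rows:
  travel:
    - [0,0,-0.1]
    - [0,0,-0.2]
    - [0,0,-0.3]
    - [0,0,-0.39]
    - [0,0,-0.39]
    - [0,0,-0.39]
  rotation:
    - [0,0,0]
    - [0,0,0]
    - [0,0,0]
    - [0,0,0]
    - [0,0,0]
    - [0,0,0]
  gripper: [100,100,100,110,120,120]

```text
clock: 2.2
position: [0.5277, -0.3715, 0.1854]
ee_rot: [[0.999, -0.047, -0.001], [-0.047, -0.999, -0.0], [-0.001, 0.0, -1.0]]
ft_force: [-0.2, 0.4, 0.1]
width: 0.528
```

```bash
python3 - <<'E'
from h import *
s=sense();print(s['clock'],s['position'],s['width'],s['ft_force'])
snap('wrist','w2.png')
E
```

```text
2.2 [ 0.52770155 -0.37149121  0.18543634] 0.5283368288809664 [-0.15235127  0.37383061  0.11626604]
```

View pics/w2.png

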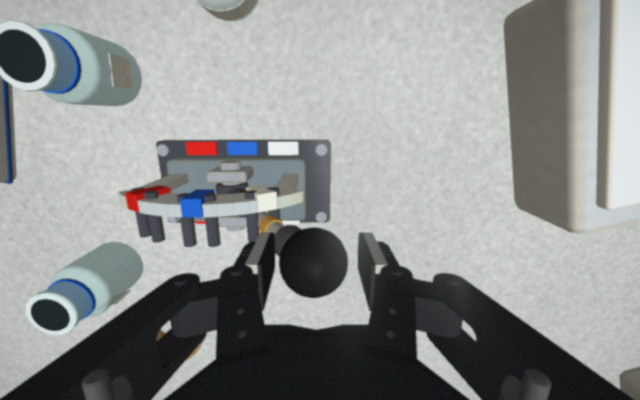

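Emit:
send_rows:
  travel:
    - [0.002,0.06,0.02]
    - [0.004,0.12,0.045]
    - [0.007,0.18,0.065]
    - [0.01,0.24,0.08]
    - [0.013,0.29,0.09]
    - [0.015,0.33,0.095]
    - [0.017,0.36,0.1]
    - [0.017,0.372,0.1]
  rotation:
    - [0,0,0]
    - [0,0,0]
    - [0,0,0]
    - [0,0,0]
    - [0,0,0]
    - [0,0,0]
    - [0,0,0]
    - [0,0,0]
  gripper: [120,120,120,120,120,120,120,120]

```text
clock: 3.05
position: [0.5325, -0.2934, 0.2055]
ee_rot: [[0.999, -0.043, 0.0], [-0.043, -0.999, 0.001], [-0.0, -0.001, -1.0]]
ft_force: [0.1, 0.7, -1.4]
width: 0.53
```

```bash
python3 - <<'E'
from h import *
s=sense();print(s['clock'],s['position'],s['width'],s['ft_force'])
snap('wrist','w3.png')
E
```

```text
3.05 [ 0.53254586 -0.29343587  0.20546543] 0.5303627949471326 [ 0.05649835  0.653947   -1.36853642]
```

View pics/w3.png

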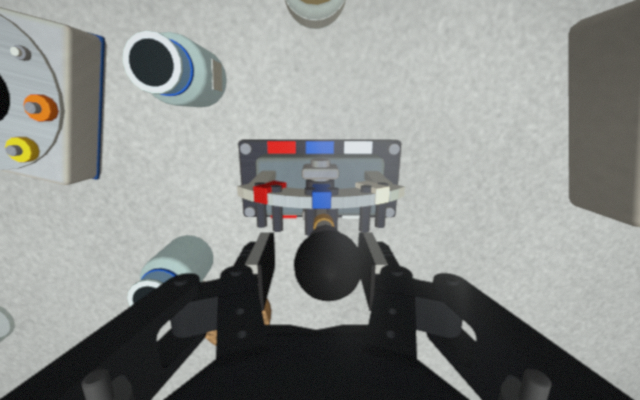

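The lever is upright against the blue mark at (321,199), with gaps on both sides. I'll lift off, move toward the selector, and check from above.

Emit:
send_rows:
  travel:
    - [0,-0.02,0.05]
    - [0,-0.02,0.15]
    - [0,-0.02,0.3]
    - [0,-0.02,0.4]
  rotation:
    - [0,0,0]
    - [0,0,0]
    - [0,0,0]
    - [0,0,0]
  gripper: [120,100,60,40]

```text
clock: 3.5
position: [0.5326, -0.3, 0.2873]
ee_rot: [[0.999, -0.045, 0.001], [-0.045, -0.999, 0.0], [0.001, -0.0, -1.0]]
ft_force: [1.0, -0.5, 0.1]
width: 0.843
```

Emit:
send_rows:
  travel:
    - [0.1,0.25,0]
    - [0.2,0.5,0]
    - [0.3,0.75,0]
    - [0.4,1,0]
    - [0.4,1,0]
    - [0.4,1,0]
  rotation:
    - [0,0,0]
    - [0,0,0]
    - [0,0,0]
    - [0,0,0]
    - [0,0,0]
    - [0,0,0]
  gripper: [40,40,40,40,40,40]

```text
clock: 4.1
position: [0.6131, -0.0952, 0.2857]
ee_rot: [[0.999, -0.039, 0.0], [-0.039, -0.999, 0.002], [0.0, -0.002, -1.0]]
ft_force: [0.1, 0.1, 0.4]
width: 0.846
```

```bash
python3 - <<'E'
from h import *
s=sense();print(s['clock'],s['joint_positions'].round(3),s['position'],s['width'],s['ft_force'])
snap('wrist','w4.png')
a=snap('top','top4.png')['frame']
z=lambda im,x,y,w,h,k:cv2.resize(im[y:y+h,x:x+w],None,fx=k,fy=k,interpolation=cv2.INTER_CUBIC)
cv2.imwrite('pics/t4.png',cv2.convertScaleAbs(z(a,260,130,240,180,3.3),alpha=1.6))
E
```

```text
4.1 [ 0.537  0.443 -0.575  1.59   0.252  1.183 -1.699] [ 0.6130505  -0.09523073  0.28571958] 0.8463579850015972 [0.11838211 0.05238197 0.44837503]
```

View pics/w4.png

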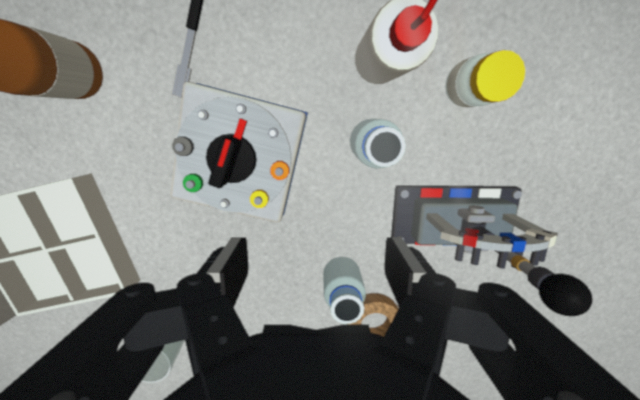

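View pics/t4.png

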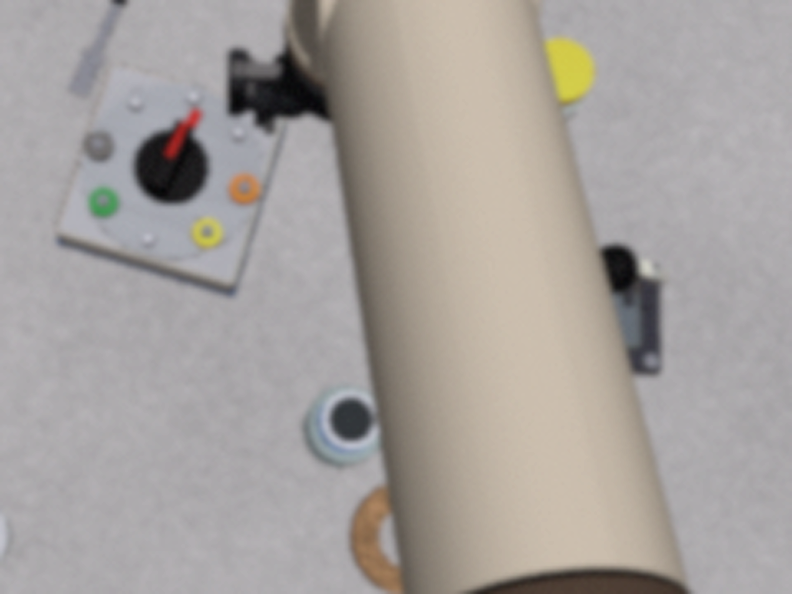

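```bash
python3 - <<'E'
from h import *
s=sense();c=capture('wrist');T=wristT(c,s);t=capture('top')
print('knob exp px',proj(c,[.531,-.297,.202],T),'wrist',cast(c,565,294,.202,T),'top',cast(t,260+618/3.3-.35,130+268/3.3-.35,.202))
im=c['frame'].astype(int);B,G,R=im[...,0],im[...,1],im[...,2]
m=((R>1.8*G)&(R>1.8*B)&(R>90)).astype(np.uint8)
m[:, :190]=0;m[:,260:]=0;m[:100]=0;m[185:]=0
n,l,st,ce=cv2.connectedComponentsWithStats(m);print(st,ce)
Q=[]
for u,v in ((182,146),(193,183),(260,199),(280,170)): Q.append(cast(c,u,v,.066,T));print(Q[-1])
from scipy.optimize import least_squares
Q=np.array(Q)[:,:2];r=least_squares(lambda p:np.linalg.norm(Q-p,axis=1)-.06,Q.mean(0));print(r.x,r.fun,np.degrees(np.arctan2(*(Q-r.x).T[::-1])))
for i in range(1,n):
  for z in (.07,.104):
    q=cast(c,*ce[i],z,T);print(i,z,q,np.degrees(np.arctan2(q[1]-r.x[1],q[0]-r.x[0])))
print('b0 mouth',cast(c,386,147,.092,T),'b1',cast(c,347,308,.092,T))
E
```

```text
knob exp px (np.float64(556.5331344710366), np.float64(291.9107677823157)) wrist [ 0.52864578 -0.30445013  0.202     ] top [ 0.53092361 -0.30221462  0.202     ]
[[     0      0    640    400 255665]
 [   227    119     14     20    153]
 [   211    139     13     28    182]] [[319.62417617 199.5758825 ]
 [233.73856209 128.5620915 ]
 [217.15934066 152.53846154]]
[0.65383117 0.0587158  0.066     ]
[0.60811964 0.0530865  0.066     ]
[ 0.58371201 -0.02780705  0.066     ]
[ 0.61948227 -0.05596089  0.066     ]
[0.63689728 0.00096388] [ 0.00018339 -0.00046077  0.0004685  -0.00047091] [  73.65792014  118.90370891 -151.58852605 -107.01045607]
1 0.07 [ 0.67132694 -0.00676794  0.07      ] -12.65685570211889
1 0.104 [ 0.67238619 -0.01649975  0.104     ] -26.201193933366767
2 0.07 [0.64460777 0.01641069 0.07      ] 63.47327379514589
2 0.104 [0.64836766 0.0043361  0.104     ] 16.38298474695864
b0 mouth [ 0.64457768 -0.17861788  0.092     ] b1 [ 0.43780333 -0.13232487  0.092     ]
```

The arm was still settling when w4 was taken, so those wrist readings are smeared. I'll take them again now that it's still.

```bash
python3 - <<'E'
from h import *
s=sense();c=snap('wrist','w5.png');T=wristT(c,s);print(s['clock'],s['position'],s['joint_vel'].round(3))
im=c['frame']; hsv=cv2.cvtColor(im,cv2.COLOR_BGR2HSV)
def cen(lo,hi,x0,x1,y0,y1):
    m=cv2.inRange(hsv,lo,hi);k=np.zeros_like(m);k[y0:y1,x0:x1]=m[y0:y1,x0:x1]
    n,l,st,ce=cv2.connectedComponentsWithStats(k);i=1+np.argmax(st[1:,4]);return ce[i],st[i]
for n,lo,hi in (('green',(45,80,60),(85,255,255)),('orange',(8,150,120),(18,255,255)),('yellow',(22,150,120),(33,255,255))):
    p,st=cen(lo,hi,160,300,100,220);print(n,p,st,cast(c,*p,.064,T))
g=cv2.cvtColor(im,cv2.COLOR_BGR2GRAY)
k=(g<45).astype(np.uint8);k[:270]=0;k[325:]=0;k[:,:525]=0;
n,l,st,ce=cv2.connectedComponentsWithStats(k);print(st[1:],ce[1:])
print(proj(c,[.531,-.297,.202],T),proj(c,[.645,-.173,.092],T),proj(c,[.437,-.1284,.092],T),proj(c,[.6349,.0076,.104],T))
E
```

```text
4.3 [ 0.61157906 -0.10251503  0.28506479] [ 0.007 -0.002 -0.     0.003 -0.002 -0.003 -0.003]
green [186.09090909 182.59307359] [176 174  20  19 231] [0.608736   0.06069046 0.064     ]
orange [272.87634409 168.90322581] [264 161  18  18 186] [ 0.6206726  -0.04885151  0.064     ]
yellow [252.99425287 197.46551724] [244 190  18  17 174] [ 0.58545291 -0.02042559  0.064     ]
[[ 525  270   12   13   83]
 [ 531  271   53   41 1609]
 [ 525  302   26   23  314]] [[528.51807229 274.34939759]
 [557.08141703 290.67495339]
 [533.46815287 316.7133758 ]]
(np.float64(555.0021252740283), np.float64(290.99087676371084)) (np.float64(379.2606593379843), np.float64(146.38511259819893)) (np.float64(343.07756188664536), np.float64(308.40833906155325)) (np.float64(214.20391429929356), np.float64(165.2098223612137))
```

View pics/w5.png

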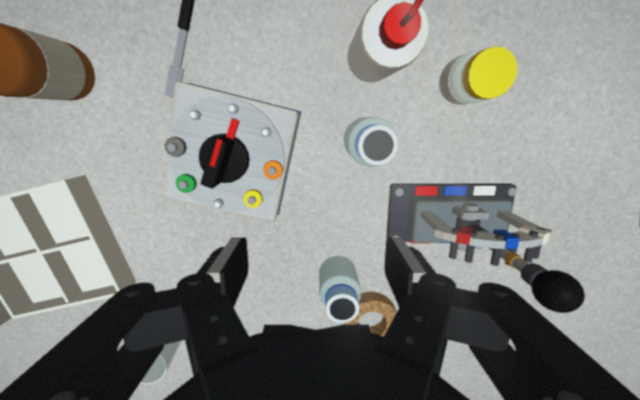

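Settled, everything matches: the knob is at (557,291) against a predicted (555,291), so the lever is in blue. Now to align with the selector bar.

Emit:
send_rows:
  travel:
    - [0.06,0.2,-0.1]
    - [0.122,0.4,-0.2]
    - [0.122,0.551,-0.35]
    - [0.122,0.551,-0.55]
    - [0.122,0.551,-0.62]
    - [0.122,0.551,-0.62]
    - [0.122,0.551,-0.62]
    - [0.122,0.551,-0.62]
  rotation:
    - [0,0,-0.08]
    - [0,0,-0.16]
    - [0,0,-0.24]
    - [0,0,-0.262]
    - [0,0,-0.262]
    - [0,0,-0.262]
    - [0,0,-0.262]
    - [0,0,-0.262]
  gripper: [80,110,130,130,130,130,130,130]

```text
clock: 5.15
position: [0.6382, 0.009, 0.1635]
ee_rot: [[0.897, -0.443, 0.004], [-0.443, -0.897, -0.0], [0.003, -0.001, -1.0]]
ft_force: [-0.6, 0.2, 1.2]
width: 0.487
```

```bash
python3 - <<'E'
from h import *
s=sense();c=snap('wrist','w6.png');print(s['clock'],s['position'],s['joint_positions'].round(3),s['width'],s['ee_rot'].round(4))
T=wristT(c,s)
print(proj(c,[.6355,.0077,.104],T),[proj(c,[.6355+r*np.cos(-.457),.0077+r*np.sin(-.457),z],T) for r,z in((.028,.104),(-.028,.104),(.05,.065))])
E
```

```text
5.15 [0.6381697  0.00898982 0.1635414 ] [ 0.281  0.583 -0.467  1.66   0.306  0.969 -2.323] 0.4871697838639354 [[ 8.966e-01 -4.427e-01  3.600e-03]
 [-4.428e-01 -8.966e-01 -3.000e-04]
 [ 3.400e-03 -1.300e-03 -1.000e+00]]
(np.float64(321.2447926909349), np.float64(223.620163715527)) [(np.float64(321.3794705985395), np.float64(183.86280540903286)), (np.float64(321.12027890989583), np.float64(260.37703865450334)), (np.float64(320.6674921262942), np.float64(144.41753003227893))]
```

View pics/w6.png

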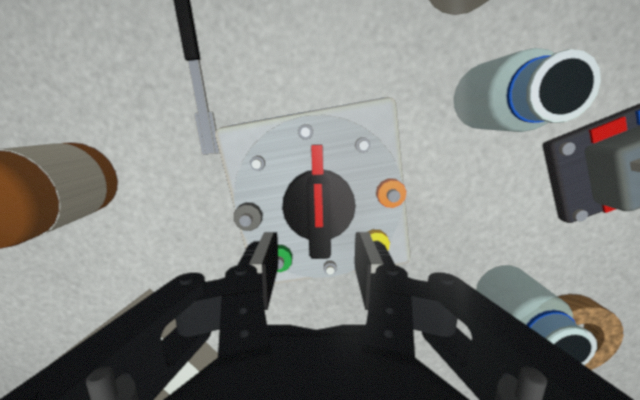

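The bar is vertical in the wrist view (column 319) and centred between the jaws. I'll lower and close.

Emit:
send_rows:
  travel:
    - [-0.01,0,-0.12]
    - [-0.01,0,-0.24]
    - [-0.01,0,-0.32]
    - [-0.01,0,-0.32]
    - [-0.01,0,-0.32]
    - [-0.01,0,-0.32]
    - [-0.01,0,-0.32]
    - [-0.01,0,-0.32]
  rotation:
    - [0,0,0]
    - [0,0,0]
    - [0,0,0]
    - [0,0,0]
    - [0,0,0]
    - [0,0,0]
    - [0,0,0]
    - [0,0,0]
  gripper: [130,130,130,150,170,230,230,230]

```text
clock: 6.0
position: [0.6346, 0.0089, 0.0989]
ee_rot: [[0.897, -0.442, 0.0], [-0.442, -0.897, -0.002], [0.001, 0.002, -1.0]]
ft_force: [-4.6, -2.4, 5.1]
width: 0.175
```

```bash
python3 - <<'E'
from h import *
s=sense();c=snap('wrist','w7.png');print(s['clock'],s['position'],s['width'],s['ft_force'],s['wrist_torque'])
E
```

```text
6.0 [0.63462845 0.00891597 0.09889047] 0.1745003015779501 [-4.64613693 -2.3666708   5.09142872] [-0.62879365  0.80602593 -0.03619011]
```

View pics/w7.png

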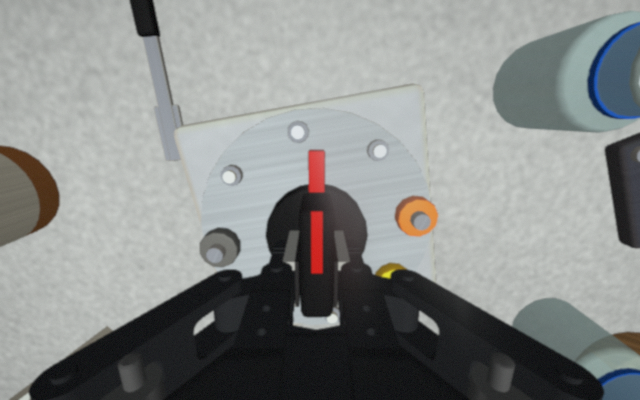

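Emit:
send_rows:
  travel:
    - [0,0,0]
    - [0,0,0]
    - [0,0,0]
    - [0,0,0]
    - [0,0,0]
    - [0,0,0]
    - [0,0,0]
    - [0,0,0]
  rotation:
    - [0,0,0.05]
    - [0,0,0.12]
    - [0,0,0.19]
    - [0,0,0.26]
    - [0,0,0.33]
    - [0,0,0.4]
    - [0,0,0.46]
    - [0,0,0.5]
  gripper: [230,230,230,230,230,230,230,230]

```text
clock: 6.85
position: [0.6346, 0.0075, 0.0989]
ee_rot: [[0.946, 0.324, -0.0], [0.324, -0.946, -0.004], [-0.001, 0.004, -1.0]]
ft_force: [-5.5, -5.6, 6.7]
width: 0.177
```

```bash
python3 - <<'E'
from h import *
s=sense();c=snap('wrist','w8.png');print(s['clock'],s['position'],s['joint_positions'].round(3),s['width'],s['ft_force'],s['wrist_torque'])
E
```

```text
6.85 [0.63456267 0.00753414 0.09891491] [ 0.384  0.705 -0.617  1.696  0.502  0.905 -1.68 ] 0.17746237326325415 [-5.52119022 -5.62473551  6.7189879 ] [-0.97841052  1.04223827 -0.16189904]
```

View pics/w8.png

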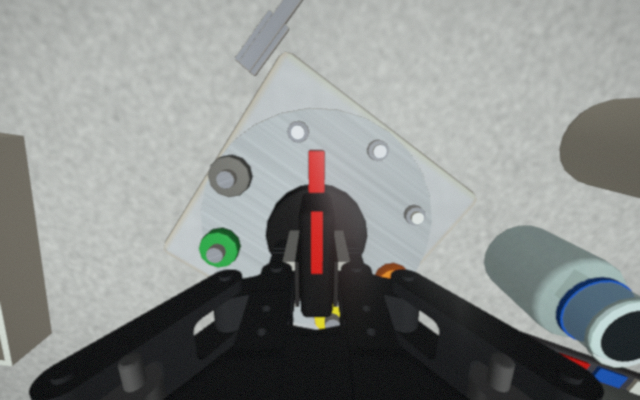

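The selector turns with the tool. I'll carry on.

Emit:
send_rows:
  travel:
    - [0,0,0]
    - [0,0,0]
    - [0,0,0]
    - [0,0,0]
    - [0,0,0]
    - [0,0,0]
    - [0,0,0]
    - [0,0,0]
  rotation:
    - [0,0,0.07]
    - [0,0,0.14]
    - [0,0,0.21]
    - [0,0,0.28]
    - [0,0,0.35]
    - [0,0,0.42]
    - [0,0,0.49]
    - [0,0,0.55]
  gripper: [230,230,230,230,230,230,230,230]

```text
clock: 7.7
position: [0.6356, 0.0064, 0.0989]
ee_rot: [[0.369, 0.93, 0.001], [0.93, -0.369, -0.005], [-0.004, 0.003, -1.0]]
ft_force: [-2.6, -7.2, 4.6]
width: 0.181
```

Emit:
send_rows:
  travel:
    - [0,0,0]
    - [0,0,0]
    - [0,0,0]
    - [0,0,0]
    - [0,0,0]
    - [0,0,0]
    - [0,0,0]
    - [0,0,0]
  rotation:
    - [0,0,0.07]
    - [0,0,0.14]
    - [0,0,0.21]
    - [0,0,0.28]
    - [0,0,0.35]
    - [0,0,0.42]
    - [0,0,0.49]
    - [0,0,0.54]
  gripper: [230,230,230,230,230,230,230,230]

```text
clock: 8.5
position: [0.6371, 0.0065, 0.099]
ee_rot: [[-0.453, 0.892, 0.004], [0.892, 0.453, -0.004], [-0.006, 0.002, -1.0]]
ft_force: [3.0, -6.5, 1.9]
width: 0.176
```

Emit:
send_rows:
  travel:
    - [0,0,0]
    - [0,0,0]
    - [0,0,0]
  rotation:
    - [0,0,0.022]
    - [0,0,0.022]
    - [0,0,0.022]
  gripper: [230,230,230]

```text
clock: 8.8
position: [0.6371, 0.0065, 0.099]
ee_rot: [[-0.48, 0.877, 0.004], [0.877, 0.48, -0.005], [-0.006, 0.001, -1.0]]
ft_force: [3.4, -6.6, 2.2]
width: 0.174
```

```bash
python3 - <<'E'
from h import *
s=sense();c=snap('wrist','w9.png');print(s['clock'],s['position'],s['joint_positions'].round(3),s['width'],s['ft_force'],s['wrist_torque']);R=s['ee_rot'];print(np.degrees(np.arctan2(R[1,0],R[0,0])))
T=wristT(c,s);print([proj(c,[.6355+.06*np.cos(a),.0077+.06*np.sin(a),.066],T) for a in np.radians((118.9,))])
E
```

```text
8.8 [0.63711347 0.00649171 0.09896187] [ 0.603  0.861 -0.981  1.685  0.818  1.054 -0.151] 0.1738989849767848 [ 3.44127138 -6.55642608  2.23578153] [-1.18550669 -0.31024169  0.09993874]
118.69853577728897
[(np.float64(312.2586633604548), np.float64(131.30383086113602))]
```

View pics/w9.png

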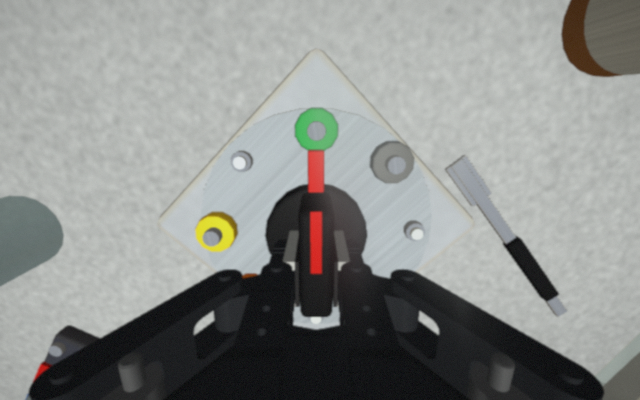

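The pointer is squarely on the green collar (both at column 316). I'll release, lift and verify.

Emit:
send_rows:
  travel:
    - [0,0,0]
    - [0,0,0]
    - [0,0,0]
    - [0,0,0.1]
    - [0,0,0.3]
    - [0,0,0.5]
    - [0,0,0.7]
    - [0,0,0.8]
  rotation:
    - [0,0,0]
    - [0,0,0]
    - [0,0,0]
    - [0,0,0]
    - [0,0,0]
    - [0,0,0]
    - [0,0,0]
    - [0,0,0]
  gripper: [150,130,120,120,100,50,0,0]

```text
clock: 9.65
position: [0.6359, 0.0121, 0.263]
ee_rot: [[-0.485, 0.875, 0.006], [0.875, 0.485, 0.001], [-0.002, 0.006, -1.0]]
ft_force: [-1.0, 0.5, -0.7]
width: 0.999
```

Emit:
send_rows:
  travel:
    - [0,-0.25,0]
    - [0.01,-0.5,0]
    - [0.02,-0.7,0]
    - [0.03,-0.8,0]
    - [0.04,-0.9,0]
    - [0.04,-0.9,0]
    - [0.04,-0.9,0]
    - [0.04,-0.9,0]
  rotation:
    - [0,0,0]
    - [0,0,0]
    - [0,0,0]
    - [0,0,0]
    - [0,0,0]
    - [0,0,0]
    - [0,0,0]
    - [0,0,0]
  gripper: [0,0,0,0,0,0,0,0]

```text
clock: 10.45
position: [0.6426, -0.1671, 0.2581]
ee_rot: [[-0.486, 0.874, 0.001], [0.874, 0.486, 0.001], [0.001, 0.001, -1.0]]
ft_force: [0.1, 1.2, -0.6]
width: 0.998
```

```bash
python3 - <<'E'
from h import *
s=sense();c=snap('wrist','w10.png');print(s['clock'],s['position'],s['joint_positions'].round(3),s['width'],s['ft_force'])
a=snap('top','top10.png');T=wristT(c,s);print(proj(c,[.6448,-.173,.092],T))
cv2.imwrite('pics/t10.png',cv2.convertScaleAbs(cv2.resize(a['frame'][110:310,240:500],None,fx=3,fy=3,interpolation=cv2.INTER_CUBIC),alpha=1.6))
E
```

```text
10.45 [ 0.64262153 -0.16705938  0.25813958] [ 0.901  0.747 -1.109  1.493  0.677  1.323  0.24 ] 0.9983221191275363 [ 0.09187529  1.15252107 -0.55459425]
(np.float64(313.9623355582193), np.float64(191.01737081221538))
```

View pics/w10.png

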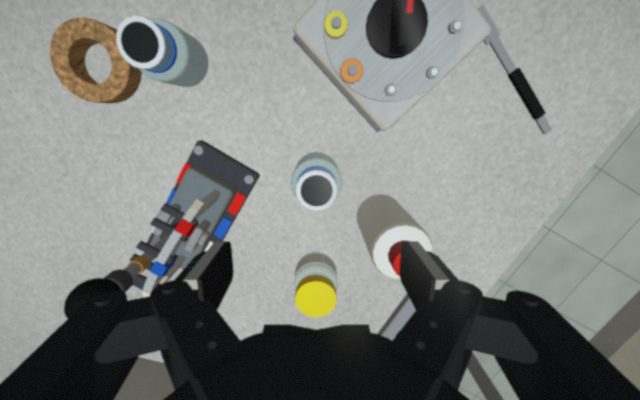

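View pics/t10.png

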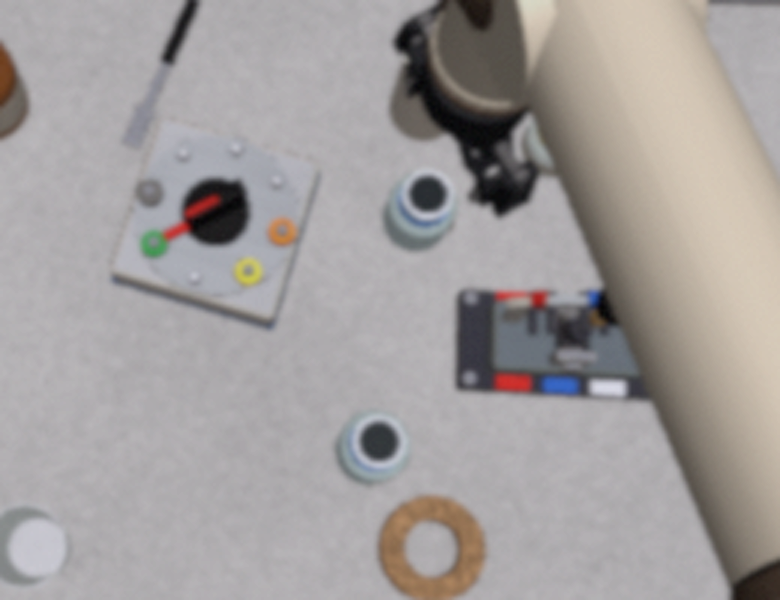

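```bash
python3 - <<'E'
from h import *
t=capture('top');s=capture('scene')
def tri(a,b):
    A=[];B=[]
    for cc,(u,v) in ((t,a),(s,b)):
        M=np.array(cc['T']);f=foc(cc);d=M[:3,:3]@np.array([(u-cc['cx'])/f,(v-cc['cy'])/f,1]);d/=np.linalg.norm(d)
        K=np.eye(3)-np.outer(d,d);A.append(K);B.append(K@M[:3,3])
    return np.linalg.lstsq(np.vstack(A),np.hstack(B),rcond=None)[0].round(4)
print('cap',tri((388,129),(217,205)),'spout tip',tri((401,101),(185,203)),'jar',tri((429,151),(205,187)))
w=capture('wrist');q=sense();T=wristT(w,q)
print(q['position'],cast(w,400,245,.15,T),cast(w,317,190,.092,T),cast(w,153,47,.092,T))
E
```

```text
cap [ 0.7512 -0.1833  0.1335] spout tip [ 0.812  -0.2126  0.1693] jar [ 0.7153 -0.2992  0.0715]
[ 0.64263797 -0.16842037  0.25750199] [ 0.72822539 -0.16710488  0.15      ] [ 0.64689331 -0.17184332  0.092     ] [ 0.44908885 -0.12613356  0.092     ]
```

The wash bottle stands about 0.1 m beyond the bottle in +x, so I'll turn the jaws along world y, with the camera on the robot side, before descending.

Emit:
send_rows:
  travel:
    - [0,0,0]
    - [0.01,-0.01,0]
    - [0.017,-0.02,0]
    - [0.017,-0.02,0]
    - [0.017,-0.02,0]
    - [0.017,-0.02,0]
    - [0.017,-0.02,0]
    - [0.017,-0.02,0]
  rotation:
    - [0,0,0.09]
    - [0,0,0.18]
    - [0,0,0.27]
    - [0,0,0.36]
    - [0,0,0.45]
    - [0,0,0.54]
    - [0,0,0.63]
    - [0,0,0.68]
  gripper: [0,0,0,0,0,0,0,0]

```text
clock: 11.5
position: [0.646, -0.1732, 0.2571]
ee_rot: [[-1.0, -0.007, -0.0], [-0.007, 1.0, 0.0], [0.0, 0.0, -1.0]]
ft_force: [-0.7, 0.8, -0.4]
width: 1.007
```

Emit:
send_rows:
  travel:
    - [0,0,-0.1]
    - [0,0,-0.2]
    - [0,0,-0.3]
    - [0,0,-0.3]
    - [0,0,-0.3]
    - [0,0,-0.3]
  rotation:
    - [0,0,0]
    - [0,0,0]
    - [0,0,0]
    - [0,0,0]
    - [0,0,0]
    - [0,0,0]
  gripper: [0,0,0,0,0,0]

```text
clock: 12.1
position: [0.6464, -0.1733, 0.198]
ee_rot: [[-1.0, -0.002, 0.001], [-0.002, 1.0, 0.0], [-0.001, 0.0, -1.0]]
ft_force: [-0.8, -0.5, 0.9]
width: 1.002
```

```bash
python3 - <<'E'
from h import *
s=sense();c=snap('wrist','w11.png');print(s['clock'],s['position'],s['joint_positions'].round(3),s['width'],s['ee_rot'].round(3))
T=wristT(c,s);print(proj(c,[.646,-.173,.092],T))
E
```

```text
12.1 [ 0.64644325 -0.17328282  0.19797434] [ 0.959  0.93  -1.259  1.532  0.899  1.345  1.182] 1.0021706827673262 [[-1.    -0.002  0.001]
 [-0.002  1.     0.   ]
 [-0.001  0.    -1.   ]]
(np.float64(314.93521555577837), np.float64(200.00748868782105))
```

View pics/w11.png

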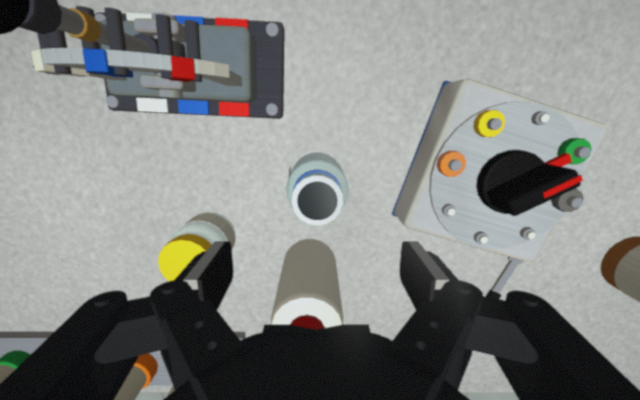

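The mouth is at (318,201), centred. I'll descend and grip the neck.

Emit:
send_rows:
  travel:
    - [0,0,-0.1]
    - [0,0,-0.2]
    - [0,0,-0.3]
    - [0,0,-0.4]
    - [0,0,-0.5]
    - [0,0,-0.555]
    - [0,0,-0.555]
    - [0,0,-0.555]
  rotation:
    - [0,0,0]
    - [0,0,0]
    - [0,0,0]
    - [0,0,0]
    - [0,0,0]
    - [0,0,0]
    - [0,0,0]
    - [0,0,0]
  gripper: [0,0,0,0,0,0,60,90]

```text
clock: 12.95
position: [0.6463, -0.1732, 0.0865]
ee_rot: [[-1.0, -0.002, 0.0], [-0.002, 1.0, 0.001], [-0.0, 0.001, -1.0]]
ft_force: [0.7, -0.5, -0.3]
width: 0.694
```

Emit:
send_rows:
  travel:
    - [0,0,0]
    - [0,0,0]
    - [0,0,0]
    - [0,0,0]
    - [0,0,0]
  rotation:
    - [0,0,0]
    - [0,0,0]
    - [0,0,0]
    - [0,0,0]
    - [0,0,0]
  gripper: [110,130,150,160,160]

```text
clock: 13.45
position: [0.6469, -0.173, 0.0879]
ee_rot: [[-1.0, -0.002, 0.002], [-0.002, 1.0, 0.0], [-0.002, 0.0, -1.0]]
ft_force: [0.4, 2.6, 5.6]
width: 0.471
```

Emit:
send_rows:
  travel:
    - [0,0,0.1]
    - [0,0,0.3]
    - [0,0,0.5]
    - [0,0,0.7]
    - [0,0,0.85]
    - [0,0,0.85]
  rotation:
    - [0,0,0]
    - [0,0,0]
    - [0,0,0]
    - [0,0,0]
    - [0,0,0]
    - [0,0,0]
  gripper: [160,160,160,160,160,160]

```text
clock: 14.05
position: [0.648, -0.173, 0.2626]
ee_rot: [[-1.0, -0.002, 0.008], [-0.002, 1.0, -0.001], [-0.008, -0.001, -1.0]]
ft_force: [0.1, -0.7, -2.8]
width: 0.472
```

```bash
python3 - <<'E'
from h import *
s=sense();c=snap('wrist','w12.png');print(s['clock'],s['position'],s['joint_positions'].round(3),s['width'],s['ft_force'])
E
```

```text
14.05 [ 0.64800794 -0.17302965  0.26260496] [ 0.969  0.87  -1.307  1.474  0.844  1.427  1.216] 0.47203389709089827 [ 0.07286033 -0.67461897 -2.77336878]
```

View pics/w12.png

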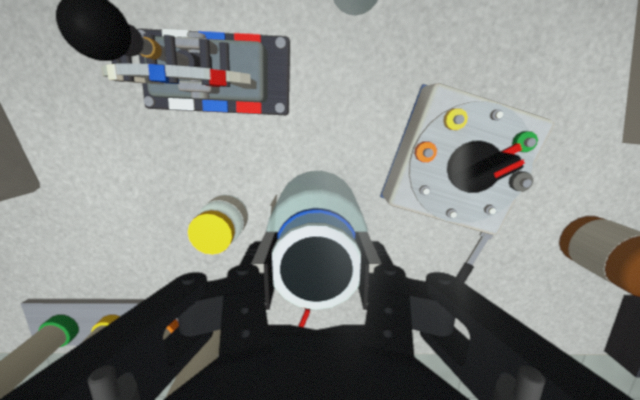

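The bottle is held by the neck (opening 40 mm, added weight about 2.5 N). I'll carry it at height to the far cell on the side away from the housing.

Emit:
send_rows:
  travel:
    - [-0.02,0.15,0]
    - [-0.06,0.35,0]
    - [-0.1,0.55,0]
    - [-0.14,0.75,0]
    - [-0.18,0.95,0]
    - [-0.2,1,0]
  rotation:
    - [0,0,0]
    - [0,0,0]
    - [0,0,0]
    - [0,0,0]
    - [0,0,0]
    - [0,0,0]
  gripper: [160,160,160,160,160,160]

```text
clock: 14.7
position: [0.6032, 0.0322, 0.2557]
ee_rot: [[-1.0, -0.01, -0.002], [-0.01, 1.0, 0.002], [0.002, 0.002, -1.0]]
ft_force: [-0.2, 0.2, -1.6]
width: 0.475
```

Emit:
send_rows:
  travel:
    - [-0.04,0.2,0]
    - [-0.08,0.4,0]
    - [-0.12,0.6,0]
    - [-0.16,0.8,0]
    - [-0.2,0.95,0]
    - [-0.22,1,0]
  rotation:
    - [0,0,0]
    - [0,0,0]
    - [0,0,0]
    - [0,0,0]
    - [0,0,0]
    - [0,0,0]
  gripper: [160,160,160,160,160,160]

```text
clock: 15.3
position: [0.5595, 0.2298, 0.2556]
ee_rot: [[-1.0, -0.007, -0.002], [-0.007, 1.0, 0.001], [0.002, 0.001, -1.0]]
ft_force: [-0.1, 0.3, -1.8]
width: 0.475
```

Emit:
send_rows:
  travel:
    - [-0.02,0.1,0]
    - [-0.025,0.215,0]
    - [-0.025,0.215,0]
    - [-0.025,0.215,-0.1]
    - [-0.025,0.215,-0.2]
    - [-0.025,0.215,-0.3]
    - [-0.025,0.215,-0.3]
    - [-0.025,0.215,-0.3]
  rotation:
    - [0,0,0]
    - [0,0,0]
    - [0,0,0]
    - [0,0,0]
    - [0,0,0]
    - [0,0,0]
    - [0,0,0]
    - [0,0,0]
  gripper: [160,160,160,160,160,160,160,160]

```text
clock: 16.1
position: [0.5567, 0.2686, 0.1951]
ee_rot: [[-1.0, -0.001, -0.002], [-0.001, 1.0, -0.001], [0.002, -0.001, -1.0]]
ft_force: [1.0, 0.2, -1.2]
width: 0.477
```

```bash
python3 - <<'E'
from h import *
s=sense();c=snap('wrist','w13.png');print(s['clock'],s['position'],s['joint_positions'].round(3),s['width'],s['ft_force'],s['ee_rot'].round(3))
T=wristT(c,s)
ex=np.array([.983,.182]);ey=np.array([-.182,.983]);m=np.array([.5056,.3057])
for a,b in((.0915,-.0915),(-.0915,-.0915),(.0915,0),(0,0),(0,-.0915)):print(a,b,proj(c,[*(m+a*ex+b*ey),.036],T))
c=snap('scene','s13.png');cv2.imwrite('pics/s13z.png',cv2.convertScaleAbs(cv2.resize(c['frame'][160:360,320:560],None,fx=3,fy=3,interpolation=cv2.INTER_CUBIC),alpha=1.6))
E
```

```text
16.1 [0.5566832  0.26855584 0.1950548 ] [ 0.302  0.83  -1.23   1.671  0.82   1.254  0.464] 0.476984766319345 [ 0.96900601  0.21170137 -1.16471   ] [[-1.    -0.001 -0.002]
 [-0.001  1.    -0.001]
 [ 0.002 -0.001 -1.   ]]
0.0915 -0.0915 (np.float64(281.323999106287), np.float64(235.95381989647598))
-0.0915 -0.0915 (np.float64(238.005583937246), np.float64(51.98693484690094))
0.0915 0 (np.float64(365.5997876268852), np.float64(221.5197397084752))
0 0 (np.float64(353.02531035659115), np.float64(134.95548188354417))
0 -0.0915 (np.float64(261.5631526778093), np.float64(152.03243567214764))
```

View pics/w13.png

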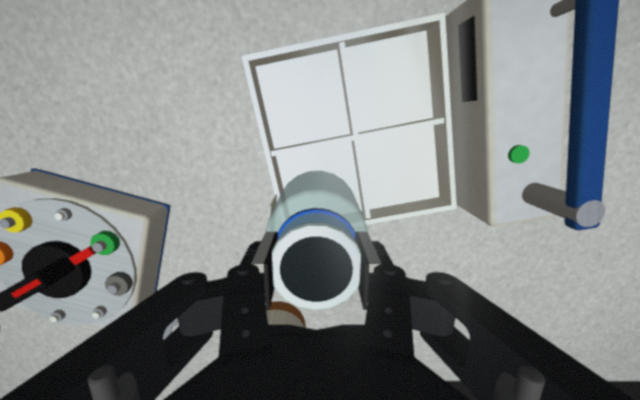

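View pics/s13z.png

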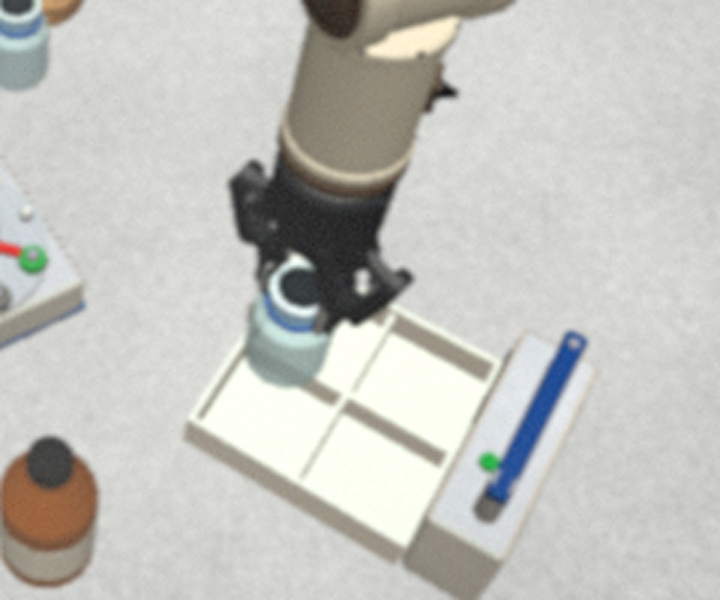

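The tray mid is predicted at (353,135) and seen at (353,136), so I'll lower into the cell.

Emit:
send_rows:
  travel:
    - [0.004,0.007,-0.1]
    - [0.004,0.007,-0.2]
    - [0.004,0.007,-0.3]
    - [0.004,0.007,-0.4]
    - [0.004,0.007,-0.46]
    - [0.004,0.007,-0.49]
    - [0.004,0.007,-0.5]
    - [0.004,0.007,-0.5]
  rotation:
    - [0,0,0]
    - [0,0,0]
    - [0,0,0]
    - [0,0,0]
    - [0,0,0]
    - [0,0,0]
    - [0,0,0]
    - [0,0,0]
  gripper: [160,160,160,160,160,160,160,160]

```text
clock: 17.0
position: [0.5579, 0.2712, 0.0965]
ee_rot: [[-1.0, -0.002, 0.0], [-0.002, 1.0, 0.001], [-0.0, 0.001, -1.0]]
ft_force: [-0.8, 0.4, -2.5]
width: 0.472
```

```bash
python3 - <<'E'
from h import *
s=sense();c=snap('wrist','w14.png');print(s['clock'],s['position'],s['width'],s['ft_force'])
E
```

```text
17.0 [0.55789582 0.27119048 0.09651266] 0.4715540433693589 [-0.83728403  0.38350489 -2.48051167]
```

View pics/w14.png

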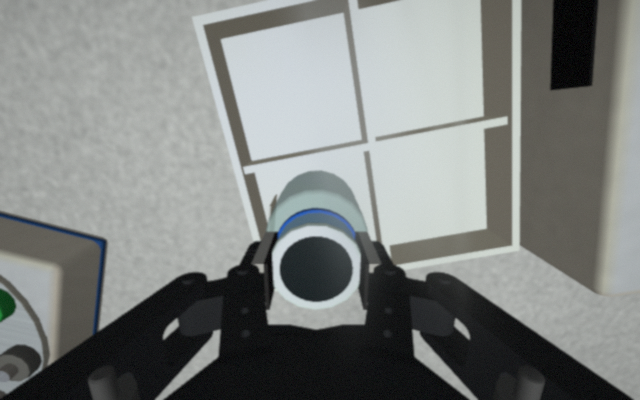

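Emit:
send_rows:
  travel:
    - [0,0,-0.006]
    - [0,0,-0.01]
    - [0,0,-0.013]
    - [0,0,-0.013]
  rotation:
    - [0,0,0]
    - [0,0,0]
    - [0,0,0]
    - [0,0,0]
  gripper: [160,160,160,160]

```text
clock: 17.45
position: [0.5578, 0.2708, 0.0938]
ee_rot: [[-1.0, -0.002, 0.0], [-0.002, 1.0, -0.0], [-0.0, -0.0, -1.0]]
ft_force: [0.3, 0.1, -1.5]
width: 0.473
```

Emit:
send_rows:
  travel:
    - [0,0,-0.004]
    - [0,0,-0.007]
    - [0,0,-0.007]
  rotation:
    - [0,0,0]
    - [0,0,0]
    - [0,0,0]
  gripper: [160,160,160]

```text
clock: 17.75
position: [0.558, 0.271, 0.0929]
ee_rot: [[-1.0, -0.002, 0.001], [-0.002, 1.0, -0.0], [-0.001, -0.0, -1.0]]
ft_force: [-1.0, -0.6, 2.5]
width: 0.472
```

Emit:
send_rows:
  travel:
    - [0,0,0]
    - [0,0,0]
    - [0,0,0]
    - [0,0,0]
    - [0,0,0.1]
    - [0,0,0.3]
    - [0,0,0.5]
    - [0,0,0.7]
  rotation:
    - [0,0,0]
    - [0,0,0]
    - [0,0,0]
    - [0,0,0]
    - [0,0,0]
    - [0,0,0]
    - [0,0,0]
    - [0,0,0]
  gripper: [110,90,80,80,80,80,80,80]

```text
clock: 18.55
position: [0.5574, 0.2712, 0.2353]
ee_rot: [[-1.0, -0.003, 0.0], [-0.003, 1.0, 0.001], [-0.0, 0.001, -1.0]]
ft_force: [0.8, -0.7, -0.6]
width: 0.686
```

Emit:
send_rows:
  travel:
    - [0,-0.1,0]
    - [0,-0.3,0]
    - [-0.06,-0.5,0]
    - [-0.12,-0.7,0]
    - [-0.18,-0.9,0]
    - [-0.2,-1,0]
    - [-0.2,-1,0]
    - [-0.2,-1,0]
  rotation:
    - [0,0,0]
    - [0,0,0]
    - [0,0,0]
    - [0,0,0]
    - [0,0,0]
    - [0,0,0]
    - [0,0,0]
    - [0,0,0]
  gripper: [40,0,0,0,0,0,0,0]

```text
clock: 19.35
position: [0.5181, 0.0709, 0.2335]
ee_rot: [[-1.0, -0.001, 0.001], [-0.001, 1.0, 0.0], [-0.001, 0.0, -1.0]]
ft_force: [0.1, 0.8, 0.2]
width: 1.001
```

```bash
python3 - <<'E'
from h import *
s=sense();c=snap('wrist','w15.png');print(s['clock'],s['position'],s['joint_positions'].round(3),s['ft_force'])
a=snap('top','top15.png')['frame'];cv2.imwrite('pics/t15.png',cv2.convertScaleAbs(cv2.resize(a[110:310,110:376],None,fx=3,fy=3,interpolation=cv2.INTER_CUBIC),alpha=1.6))
E
```

```text
19.35 [0.5180796  0.07086008 0.23345435] [ 0.82   0.704 -1.408  1.873  0.743  1.237  0.741] [0.13374534 0.81367011 0.19566748]
```

View pics/w15.png

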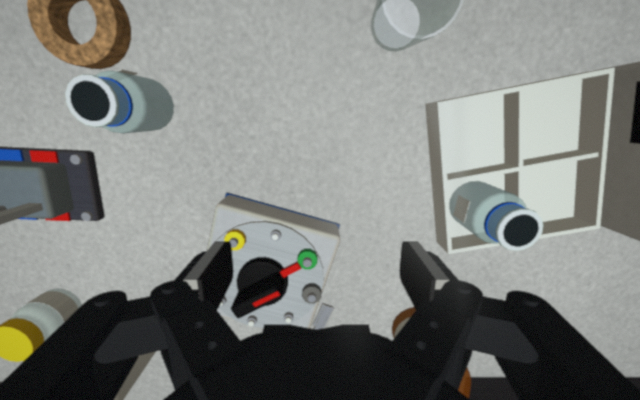

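View pics/t15.png

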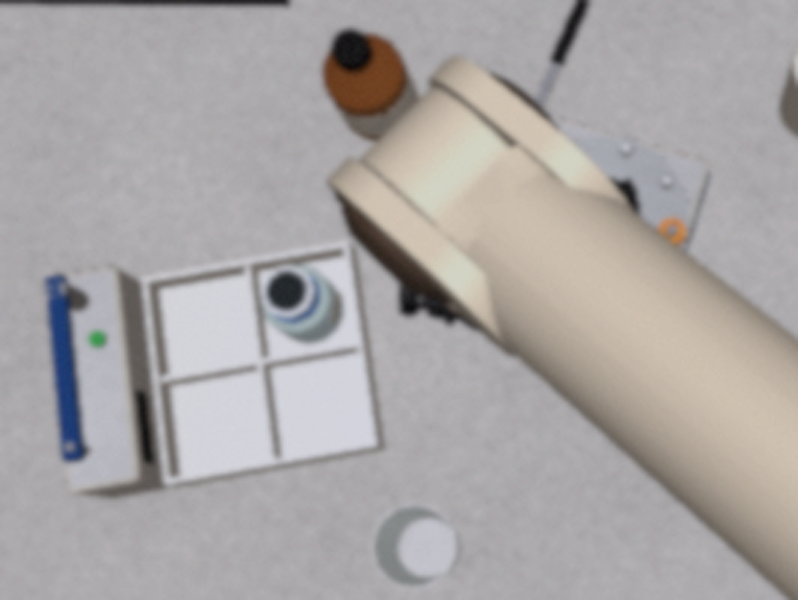

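Bottle 1 stands upright in its cell. Now I'll measure bottle 2, at wrist px (90,101).

```bash
python3 - <<'E'
from h import *
s=sense();w=capture('wrist');T=wristT(w,s);print(s['position'],cast(w,92,101,.092,T),proj(w,[.437,-.1284,.092],T))
E
```

```text
[0.51799594 0.07233065 0.23327078] [ 0.43762218 -0.12416467  0.092     ] (np.float64(87.03055393959534), np.float64(100.2380577363357))
```

Emit:
send_rows:
  travel:
    - [-0.05,-0.15,0.05]
    - [-0.1,-0.3,0.05]
    - [-0.15,-0.45,0.05]
    - [-0.2,-0.6,0.05]
    - [-0.25,-0.75,0.05]
    - [-0.3,-0.85,0.05]
    - [-0.35,-0.9,0.05]
    - [-0.35,-0.9,0.05]
  rotation:
    - [0,0,-0.09]
    - [0,0,-0.18]
    - [0,0,-0.27]
    - [0,0,-0.36]
    - [0,0,-0.45]
    - [0,0,-0.54]
    - [0,0,-0.63]
    - [0,0,-0.7]
  gripper: [0,0,0,0,0,0,0,0]

```text
clock: 20.3
position: [0.447, -0.1098, 0.2422]
ee_rot: [[-0.45, 0.893, -0.001], [0.893, 0.45, -0.001], [-0.0, -0.001, -1.0]]
ft_force: [0.5, 0.5, 0.5]
width: 1.0
```

Emit:
send_rows:
  travel:
    - [0,0,0]
    - [0,0,0]
    - [0,0,0]
    - [0,0,0]
    - [0,0,0]
  rotation:
    - [0,0,-0.09]
    - [0,0,-0.18]
    - [0,0,-0.27]
    - [0,0,-0.3]
    - [0,0,-0.3]
  gripper: [0,0,0,0,0]

```text
clock: 20.8
position: [0.4484, -0.1077, 0.2427]
ee_rot: [[-0.005, 1.0, 0.001], [1.0, 0.005, -0.001], [-0.001, 0.001, -1.0]]
ft_force: [-0.1, -0.2, 0.7]
width: 0.999
```

```bash
python3 - <<'E'
from h import *
s=sense();c=snap('wrist','w16.png');print(s['clock'],s['position'],s['joint_positions'].round(3),s['ee_rot'].round(3))
T=wristT(c,s);print(proj(c,[.437,-.1284,.092],T))
E
```

```text
20.8 [ 0.44835886 -0.10767746  0.24274554] [ 1.223  0.368 -1.234  2.002  0.403  1.049 -0.193] [[-0.005  1.     0.001]
 [ 1.     0.005 -0.001]
 [-0.001  0.001 -1.   ]]
(np.float64(304.1716721969626), np.float64(208.81323031562667))
```

View pics/w16.png

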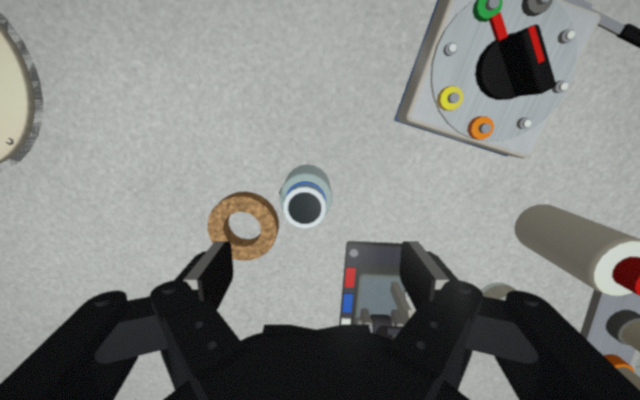

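The bottle is at (304,207), as predicted. I'll descend on it and grip.

Emit:
send_rows:
  travel:
    - [-0.03,-0.05,-0.05]
    - [-0.057,-0.104,-0.15]
    - [-0.057,-0.104,-0.25]
    - [-0.057,-0.104,-0.25]
    - [-0.057,-0.104,-0.25]
    - [-0.057,-0.104,-0.25]
  rotation:
    - [0,0,0]
    - [0,0,0]
    - [0,0,0]
    - [0,0,0]
    - [0,0,0]
    - [0,0,0]
  gripper: [0,0,0,0,0,0]

```text
clock: 21.45
position: [0.437, -0.1298, 0.193]
ee_rot: [[-0.003, 1.0, 0.001], [1.0, 0.003, 0.0], [0.0, 0.001, -1.0]]
ft_force: [0.2, -0.6, 0.8]
width: 1.002
```

```bash
python3 - <<'E'
from h import *
s=sense();c=snap('wrist','w17.png');print(s['clock'],s['position'],s['joint_positions'].round(3))
T=wristT(c,s);print(proj(c,[.437,-.1284,.092],T),proj(c,[*s['position'][:2],.092],T))
E
```

```text
21.45 [ 0.43695775 -0.12977385  0.19295933] [ 1.203  0.43  -1.161  2.064  0.488  0.955 -0.216]
(np.float64(315.37949482151197), np.float64(202.7114829380336)) (np.float64(315.3249690090901), np.float64(204.30028331441613))
```

View pics/w17.png

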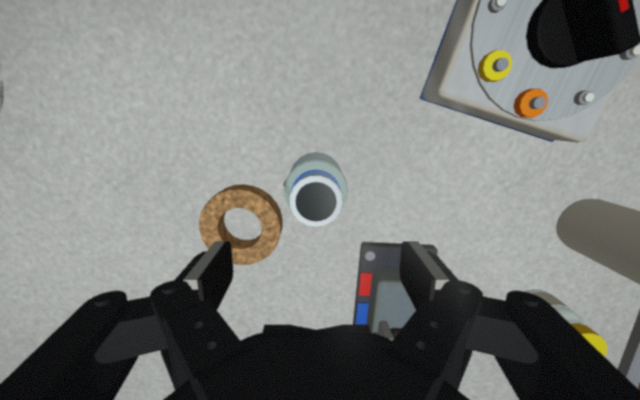

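Emit:
send_rows:
  travel:
    - [0,0.005,-0.1]
    - [0,0.005,-0.2]
    - [0,0.005,-0.3]
    - [0,0.005,-0.4]
    - [0,0.005,-0.5]
    - [0,0.005,-0.53]
    - [0,0.005,-0.53]
    - [0,0.005,-0.53]
  rotation:
    - [0,0,0]
    - [0,0,0]
    - [0,0,0]
    - [0,0,0]
    - [0,0,0]
    - [0,0,0]
    - [0,0,0]
    - [0,0,0]
  gripper: [0,0,0,0,0,0,60,90]

```text
clock: 22.3
position: [0.4372, -0.1289, 0.0872]
ee_rot: [[-0.002, 1.0, 0.001], [1.0, 0.002, -0.0], [-0.0, 0.001, -1.0]]
ft_force: [-0.2, 0.7, 1.3]
width: 0.695
```

Emit:
send_rows:
  travel:
    - [0,0,0]
    - [0,0,0]
    - [0,0,0]
    - [0,0,0]
    - [0,0,0]
  rotation:
    - [0,0,0]
    - [0,0,0]
    - [0,0,0]
    - [0,0,0]
    - [0,0,0]
  gripper: [110,130,150,160,160]

```text
clock: 22.8
position: [0.4368, -0.1293, 0.0874]
ee_rot: [[-0.002, 1.0, 0.001], [1.0, 0.002, -0.001], [-0.001, 0.001, -1.0]]
ft_force: [-2.8, -0.3, 9.2]
width: 0.475
```

Emit:
send_rows:
  travel:
    - [0,0,0.1]
    - [0,0,0.3]
    - [0,0,0.5]
    - [0,0,0.7]
    - [0,0,0.85]
    - [0,0,0.85]
  rotation:
    - [0,0,0]
    - [0,0,0]
    - [0,0,0]
    - [0,0,0]
    - [0,0,0]
    - [0,0,0]
  gripper: [160,160,160,160,160,160]

```text
clock: 23.4
position: [0.4387, -0.1293, 0.2599]
ee_rot: [[-0.002, 1.0, 0.006], [1.0, 0.002, -0.004], [-0.004, 0.006, -1.0]]
ft_force: [0.4, -0.8, -2.1]
width: 0.472
```

```bash
python3 - <<'E'
from h import *
s=sense();c=snap('wrist','w18.png');print(s['clock'],s['position'],s['joint_positions'].round(3),s['width'],s['ft_force'])
E
```

```text
23.4 [ 0.438732   -0.1293003   0.25985294] [ 1.321  0.33  -1.27   1.995  0.365  1.069 -0.112] 0.4721991698774961 [ 0.3566634  -0.81789071 -2.10091161]
```

View pics/w18.png

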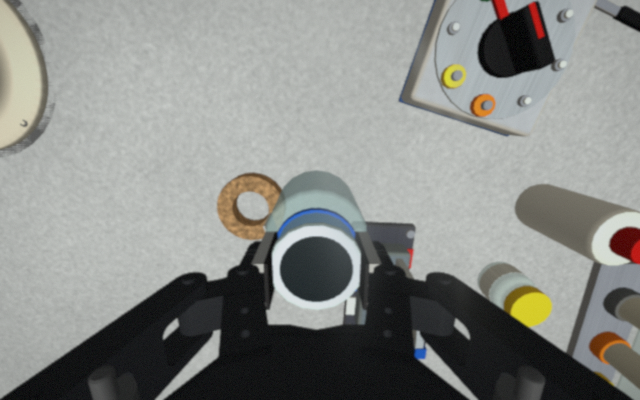

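Held. I'll carry it to cell0.

Emit:
send_rows:
  travel:
    - [0.02,0.15,0]
    - [0.04,0.35,0]
    - [0.06,0.55,0]
    - [0.08,0.75,0]
    - [0.1,0.92,0]
    - [0.1,0.95,0]
  rotation:
    - [0,0,0]
    - [0,0,0]
    - [0,0,0]
    - [0,0,0]
    - [0,0,0]
    - [0,0,0]
  gripper: [160,160,160,160,160,160]

```text
clock: 24.05
position: [0.4551, 0.0658, 0.2553]
ee_rot: [[-0.009, 1.0, -0.001], [1.0, 0.009, 0.002], [0.002, -0.001, -1.0]]
ft_force: [-0.6, 0.2, -2.1]
width: 0.477
```

Emit:
send_rows:
  travel:
    - [0.02,0.2,0]
    - [0.04,0.4,0]
    - [0.05,0.6,0]
    - [0.06,0.8,0]
    - [0.065,0.93,0]
    - [0.065,0.965,0]
    - [0.065,0.965,0]
    - [0.065,0.965,0]
  rotation:
    - [0,0,0]
    - [0,0,0]
    - [0,0,0]
    - [0,0,0]
    - [0,0,0]
    - [0,0,0]
    - [0,0,0]
    - [0,0,0]
  gripper: [160,160,160,160,160,160,160,160]

```text
clock: 24.85
position: [0.4692, 0.2522, 0.2551]
ee_rot: [[-0.001, 1.0, -0.002], [1.0, 0.001, -0.002], [-0.002, -0.002, -1.0]]
ft_force: [-0.2, -0.3, -1.9]
width: 0.473
```

```bash
python3 - <<'E'
from h import *
s=sense();c=snap('wrist','w19.png');print(s['clock'],s['position'],s['joint_positions'].round(3),s['width'],s['ft_force'])
T=wristT(c,s);print(proj(c,[.5056,.3057,.036],T))
c=snap('scene','s19.png');cv2.imwrite('pics/s19z.png',cv2.convertScaleAbs(cv2.resize(c['frame'][160:360,320:560],None,fx=3,fy=3,interpolation=cv2.INTER_CUBIC),alpha=1.6))
E
```

```text
24.85 [0.46920582 0.25215826 0.25509221] [ 0.328  0.483 -1.125  1.827  0.48   1.141 -0.961] 0.4731115184493337 [-0.16641956 -0.31808718 -1.927306  ]
(np.float64(346.88884991839615), np.float64(130.27012122495495))
```

View pics/w19.png

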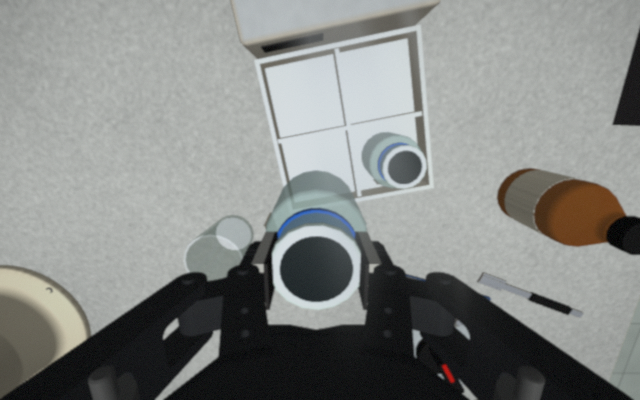

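View pics/s19z.png

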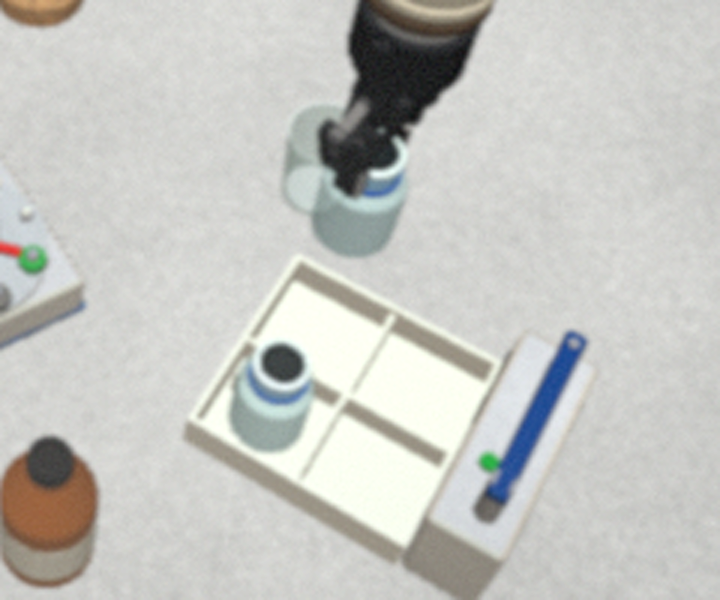

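Emit:
send_rows:
  travel:
    - [0.003,0.007,-0.15]
    - [0.003,0.007,-0.3]
    - [0.003,0.007,-0.45]
    - [0.003,0.007,-0.58]
    - [0.003,0.007,-0.68]
    - [0.003,0.007,-0.75]
    - [0.003,0.007,-0.79]
    - [0.003,0.007,-0.79]
  rotation:
    - [0,0,0]
    - [0,0,0]
    - [0,0,0]
    - [0,0,0]
    - [0,0,0]
    - [0,0,0]
    - [0,0,0]
    - [0,0,0]
  gripper: [160,160,160,160,160,160,160,160]

```text
clock: 25.75
position: [0.4699, 0.2546, 0.0977]
ee_rot: [[-0.001, 1.0, -0.001], [1.0, 0.001, -0.001], [-0.001, -0.001, -1.0]]
ft_force: [-0.5, -0.2, -3.1]
width: 0.468
```

Emit:
send_rows:
  travel:
    - [0,0,-0.005]
    - [0,0,-0.01]
    - [0,0,-0.01]
  rotation:
    - [0,0,0]
    - [0,0,0]
    - [0,0,0]
  gripper: [160,160,160]

```text
clock: 26.05
position: [0.4704, 0.2557, 0.097]
ee_rot: [[-0.002, 1.0, 0.001], [1.0, 0.002, 0.0], [0.0, 0.001, -1.0]]
ft_force: [-0.6, -0.5, -2.5]
width: 0.471
```

```bash
python3 - <<'E'
from h import *
s=sense();c=snap('wrist','w20.png');print(s['clock'],s['position'],s['width'],s['ft_force'])
E
```

```text
26.05 [0.47043891 0.25566299 0.09698086] 0.47076075660649463 [-0.63808467 -0.51011731 -2.54337572]
```

View pics/w20.png

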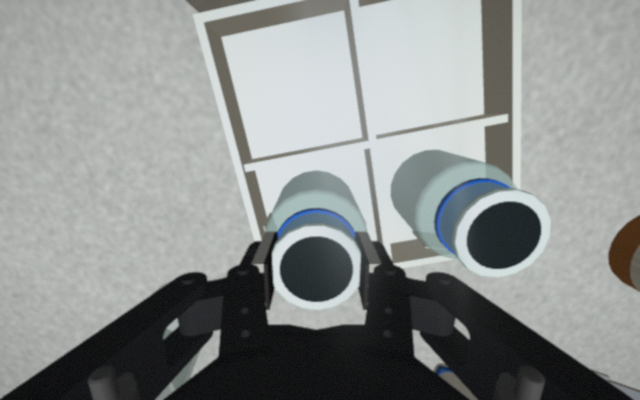

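Emit:
send_rows:
  travel:
    - [0,0,-0.007]
    - [0,0,-0.014]
    - [0,0,-0.02]
    - [0,0,-0.02]
  rotation:
    - [0,0,0]
    - [0,0,0]
    - [0,0,0]
    - [0,0,0]
  gripper: [160,160,160,160]

```text
clock: 26.5
position: [0.47, 0.2555, 0.0925]
ee_rot: [[-0.002, 1.0, 0.0], [1.0, 0.002, -0.0], [-0.0, 0.0, -1.0]]
ft_force: [-0.4, -1.0, 1.3]
width: 0.474
```

The floor now takes the weight. I'll release and lift.

Emit:
send_rows:
  travel:
    - [0,0,0]
    - [0,0,0]
    - [0,0,0]
    - [0,0,0]
    - [0,0,0.1]
    - [0,0,0.3]
    - [0,0,0.5]
    - [0,0,0.7]
  rotation:
    - [0,0,0]
    - [0,0,0]
    - [0,0,0]
    - [0,0,0]
    - [0,0,0]
    - [0,0,0]
    - [0,0,0]
    - [0,0,0]
  gripper: [120,100,90,90,90,90,90,90]

```text
clock: 27.3
position: [0.4696, 0.2555, 0.2336]
ee_rot: [[-0.002, 1.0, -0.001], [1.0, 0.002, 0.0], [0.0, -0.001, -1.0]]
ft_force: [0.9, -0.6, -0.4]
width: 0.648
```

Emit:
send_rows:
  travel:
    - [0,-0.1,0.1]
    - [0,-0.3,0.2]
    - [0,-0.5,0.2]
    - [0,-0.7,0.2]
    - [0,-0.9,0.2]
    - [0,-1,0.2]
    - [0,-1,0.2]
    - [0,-1,0.2]
  rotation:
    - [0,0,0]
    - [0,0,0]
    - [0,0,0]
    - [0,0,0]
    - [0,0,0]
    - [0,0,0]
    - [0,0,0]
    - [0,0,0]
  gripper: [90,90,100,100,100,100,100,100]

```text
clock: 28.1
position: [0.47, 0.0554, 0.2724]
ee_rot: [[-0.001, 1.0, 0.0], [1.0, 0.001, 0.0], [0.0, 0.0, -1.0]]
ft_force: [-0.0, 1.0, 0.4]
width: 0.609
```

```bash
python3 - <<'E'
from h import *
s=sense();c=snap('wrist','w21.png');print(s['clock'],s['position'],s['joint_positions'].round(3),s['ft_force'])
a=snap('top','top21.png')['frame'];cv2.imwrite('pics/t21.png',cv2.convertScaleAbs(cv2.resize(a,None,fx=1.25,fy=1.25),alpha=1.6))
a=snap('scene','s21.png')['frame'];cv2.imwrite('pics/s21z.png',cv2.convertScaleAbs(cv2.resize(a,None,fx=1.25,fy=1.25),alpha=1.6))
E
```

```text
28.1 [0.46999761 0.05538111 0.27240868] [ 0.876  0.347 -1.24   1.942  0.367  1.111 -0.513] [-0.02975943  0.95293261  0.43573951]
```

View pics/t21.png

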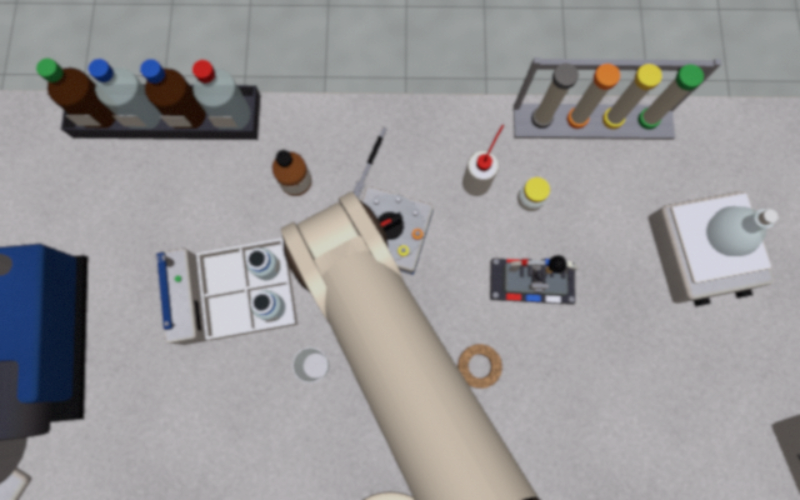

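View pics/s21z.png

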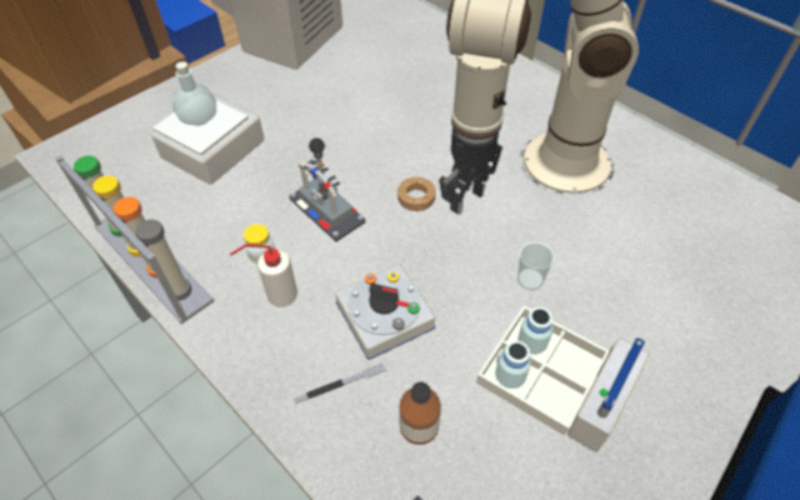

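Both bottles are upright in the tray, and there are no other empties. The lever is still upright in blue and the selector is on green. Back to the lever.

Emit:
send_rows:
  travel:
    - [0.02,-0.12,0.02]
    - [0.04,-0.24,0.02]
    - [0.06,-0.36,0.02]
    - [0.08,-0.48,0.02]
    - [0.1,-0.6,0.02]
    - [0.12,-0.72,0.02]
    - [0.14,-0.82,0.02]
    - [0.15,-0.88,0.02]
  rotation:
    - [0,0,-0.07]
    - [0,0,-0.14]
    - [0,0,-0.21]
    - [0,0,-0.28]
    - [0,0,-0.35]
    - [0,0,-0.42]
    - [0,0,-0.49]
    - [0,0,-0.55]
  gripper: [100,100,100,100,100,100,100,100]

```text
clock: 29.05
position: [0.5006, -0.121, 0.2762]
ee_rot: [[0.762, 0.648, 0.0], [0.648, -0.762, 0.0], [0.0, 0.0, -1.0]]
ft_force: [-0.1, -0.3, -0.7]
width: 0.613
```

Emit:
send_rows:
  travel:
    - [0.02,-0.12,0]
    - [0.04,-0.24,0]
    - [0.06,-0.36,0]
    - [0.08,-0.48,0]
    - [0.1,-0.6,0]
    - [0.12,-0.72,0]
    - [0.14,-0.82,0]
    - [0.155,-0.88,0]
  rotation:
    - [0,0,-0.07]
    - [0,0,-0.14]
    - [0,0,-0.21]
    - [0,0,-0.28]
    - [0,0,-0.35]
    - [0,0,-0.42]
    - [0,0,-0.47]
    - [0,0,-0.479]
  gripper: [100,100,100,100,100,100,100,100]

```text
clock: 29.85
position: [0.5318, -0.297, 0.276]
ee_rot: [[0.999, -0.044, -0.0], [-0.044, -0.999, -0.0], [-0.0, 0.0, -1.0]]
ft_force: [0.1, 0.6, 1.0]
width: 0.61
```

Emit:
send_rows:
  travel:
    - [0,0,0]
    - [0,0,0]
    - [0,0,0]
  rotation:
    - [0,0,0]
    - [0,0,0]
    - [0,0,0]
  gripper: [100,100,100]

```text
clock: 30.15
position: [0.5313, -0.2946, 0.2764]
ee_rot: [[0.999, -0.04, 0.0], [-0.04, -0.999, 0.001], [-0.0, -0.001, -1.0]]
ft_force: [1.0, -0.6, 0.2]
width: 0.608
```

```bash
python3 - <<'E'
from h import *
s=sense();c=snap('wrist','w22.png');print(s['clock'],s['position'],s['joint_positions'].round(3),s['ft_force'],s['ee_rot'].round(3),s['width'])
T=wristT(c,s);print(proj(c,[.531,-.297,.202],T),proj(c,[*s['position'][:2],.202],T))
E
```

```text
30.15 [ 0.53131653 -0.29457512  0.27637   ] [ 0.996  0.461 -0.719  1.63   0.323  1.173 -1.409] [ 1.03507685 -0.60938     0.19163808] [[ 0.999 -0.04   0.   ]
 [-0.04  -0.999  0.001]
 [-0.    -0.001 -1.   ]] 0.6075103204702303
(np.float64(320.93785172657175), np.float64(214.51776874044722)) (np.float64(317.62514347471796), np.float64(214.23510099237393))
```

View pics/w22.png

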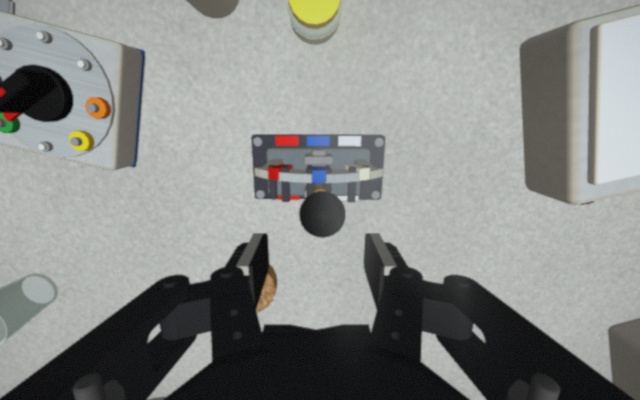

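Knob at (322,214), centred. I'll lower around it.

Emit:
send_rows:
  travel:
    - [0,-0.01,-0.1]
    - [0,-0.01,-0.2]
    - [0,-0.01,-0.3]
    - [0,-0.01,-0.35]
    - [0,-0.01,-0.355]
    - [0,-0.01,-0.355]
    - [0,-0.01,-0.355]
  rotation:
    - [0,0,0]
    - [0,0,0]
    - [0,0,0]
    - [0,0,0]
    - [0,0,0]
    - [0,0,0]
    - [0,0,0]
  gripper: [100,100,100,100,110,120,120]

```text
clock: 30.9
position: [0.5317, -0.2987, 0.2065]
ee_rot: [[0.999, -0.043, 0.002], [-0.043, -0.999, -0.001], [0.002, 0.001, -1.0]]
ft_force: [0.6, 0.3, -0.4]
width: 0.533
```

```bash
python3 - <<'E'
from h import *
s=sense();c=snap('wrist','w23.png');print(s['clock'],s['position'],s['ft_force'],s['width'])
E
```

```text
30.9 [ 0.53173842 -0.29865963  0.20651259] [ 0.64064128  0.2777263  -0.43126399] 0.5329882412798095
```

View pics/w23.png

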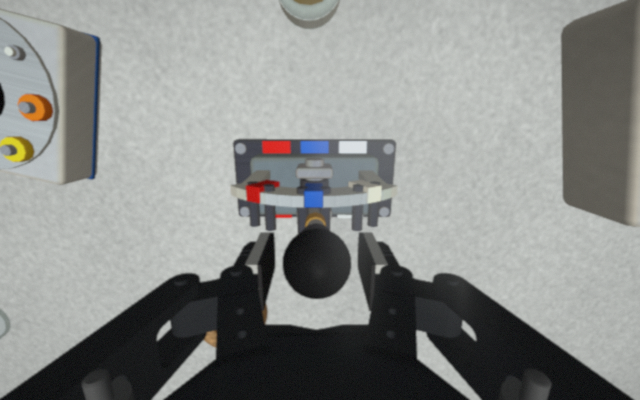

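Emit:
send_rows:
  travel:
    - [0.002,0.06,-0.005]
    - [0.004,0.12,-0.015]
    - [0.007,0.18,-0.03]
    - [0.01,0.24,-0.045]
    - [0.012,0.29,-0.065]
    - [0.014,0.33,-0.085]
    - [0.015,0.36,-0.1]
    - [0.015,0.373,-0.1]
  rotation:
    - [0,0,0]
    - [0,0,0]
    - [0,0,0]
    - [0,0,0]
    - [0,0,0]
    - [0,0,0]
    - [0,0,0]
    - [0,0,0]
  gripper: [120,120,120,120,120,120,120,120]

```text
clock: 31.75
position: [0.5336, -0.2219, 0.1845]
ee_rot: [[0.999, -0.042, -0.001], [-0.042, -0.999, 0.002], [-0.001, -0.002, -1.0]]
ft_force: [-0.1, -1.3, -0.2]
width: 0.528
```

```bash
python3 - <<'E'
from h import *
s=sense();c=snap('wrist','w24.png');print(s['clock'],s['position'],s['ft_force'],s['width'])
E
```

```text
31.75 [ 0.53359619 -0.22194271  0.18451071] [-0.13330163 -1.32012131 -0.1869321 ] 0.5276358166115507
```

View pics/w24.png

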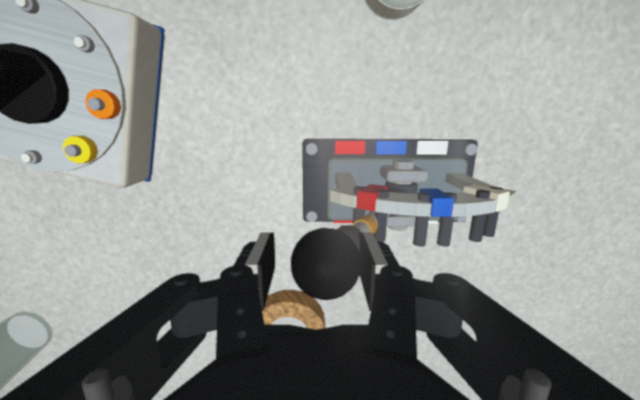

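The rod has reached the red mark. I'll nudge 2 mm more, then back off and measure.

Emit:
send_rows:
  travel:
    - [0,0.01,0]
    - [0,0.01,0]
    - [0,0.005,0]
    - [0,-0.005,0]
    - [0,-0.015,0.02]
    - [0,-0.015,0.1]
    - [0,-0.015,0.25]
    - [0,-0.015,0.4]
  rotation:
    - [0,0,0]
    - [0,0,0]
    - [0,0,0]
    - [0,0,0]
    - [0,0,0]
    - [0,0,0]
    - [0,0,0]
    - [0,0,0]
  gripper: [120,120,115,110,100,100,100,100]

```text
clock: 32.6
position: [0.5339, -0.2268, 0.2671]
ee_rot: [[0.999, -0.043, 0.0], [-0.043, -0.999, 0.0], [-0.0, -0.0, -1.0]]
ft_force: [0.6, -0.8, 0.7]
width: 0.61
```

Emit:
send_rows:
  travel:
    - [-0.1,-0.1,0.1]
    - [-0.2,-0.3,0.2]
    - [-0.3,-0.5,0.2]
    - [-0.4,-0.7,0.2]
    - [-0.5,-0.8,0.2]
    - [-0.5,-0.8,0.2]
    - [-0.5,-0.8,0.2]
    - [-0.5,-0.8,0.2]
  rotation:
    - [0,0,0]
    - [0,0,0]
    - [0,0,0]
    - [0,0,0]
    - [0,0,0]
    - [0,0,0]
    - [0,0,0]
    - [0,0,0]
  gripper: [100,100,100,100,100,100,100,100]

```text
clock: 33.4
position: [0.4352, -0.3857, 0.3063]
ee_rot: [[0.999, -0.042, 0.001], [-0.042, -0.999, -0.0], [0.001, 0.0, -1.0]]
ft_force: [-0.1, 0.2, -0.3]
width: 0.612
```

```bash
python3 - <<'E'
from h import *
capture('wrist');capture('wrist')
s=sense();c=snap('wrist','w25.png');print(s['clock'],s['position'],s['joint_vel'].round(3),s['ft_force'])
T=wristT(c,s);print('red',proj(c,[.534,-.224,.1814],T))
t=capture('top');sc=capture('scene')
print('top exp',proj(t,[.534,-.224,.1814]),'scene exp',proj(sc,[.534,-.224,.1814]))
cv2.imwrite('pics/t25.png',cv2.convertScaleAbs(cv2.resize(t['frame'][110:310,120:500],None,fx=2.1,fy=2.1,interpolation=cv2.INTER_CUBIC),alpha=1.6))
cv2.imwrite('pics/s25.png',cv2.convertScaleAbs(cv2.resize(sc['frame'][80:380,150:550],None,fx=2,fy=2,interpolation=cv2.INTER_CUBIC),alpha=1.6))
E
```

```text
33.5 [ 0.43527412 -0.38545517  0.30591439] [-0.002  0.005  0.005  0.001  0.004 -0.001  0.   ] [ 0.2415525   0.03458139 -0.87027526]
red (np.float64(115.25491508703121), np.float64(87.37760151210308))
top exp (np.float64(410.5192372097492), np.float64(210.88706369791038)) scene exp (np.float64(271.98282537776277), np.float64(137.04773610279128))
```

View pics/t25.png

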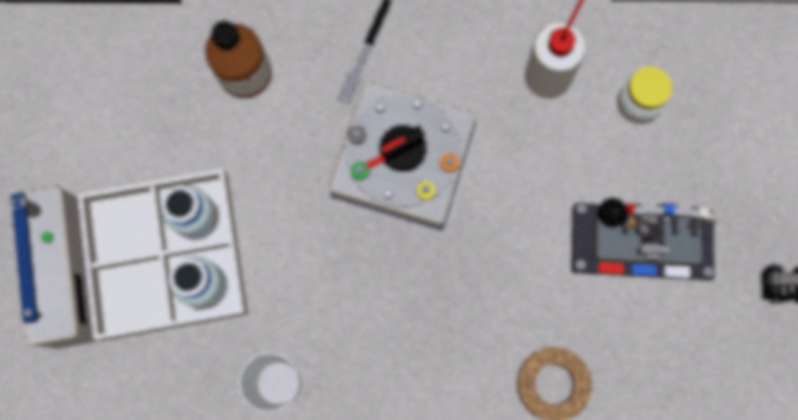

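View pics/s25.png

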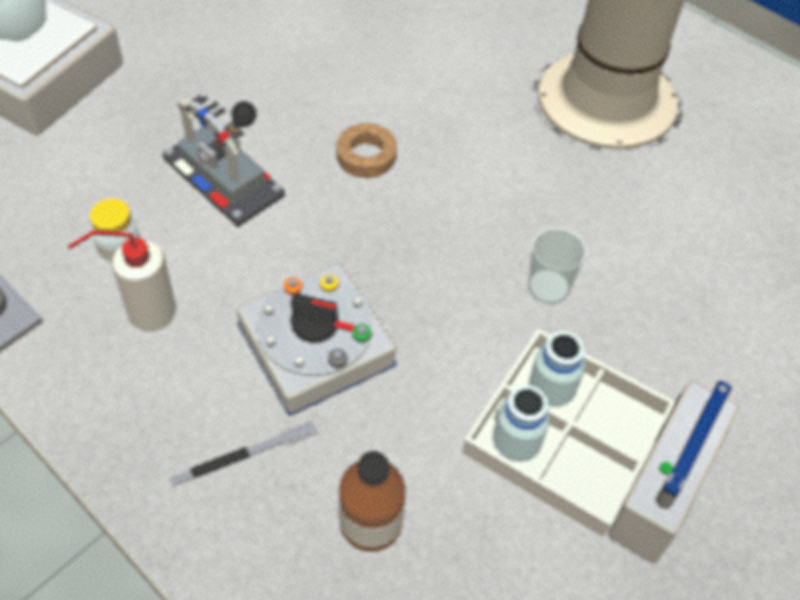

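View pics/w25.png

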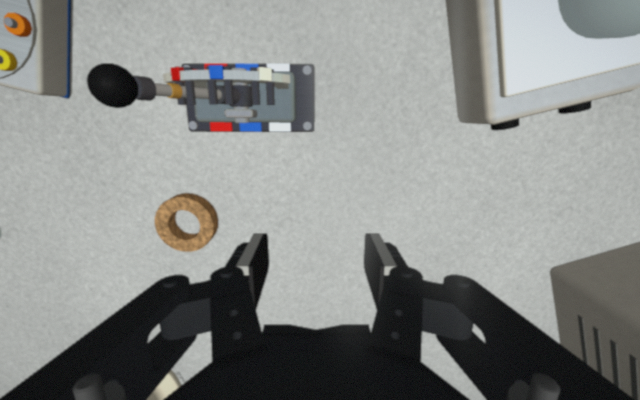

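The top, scene and wrist views all put the knob within 2 px of the predicted red notch. The pointer is on green, both bottles are upright in separate cells, and the bystanders haven't moved. Handing in.

```bash
python3 -c "
from plant import *
print(finish_job())"
```

```text
the job is handed in; nothing more can be done
None
```

The bench is set up and the run started; I handed the job in at about 33.5 s. `finish_job()` gives no verdict, so this rests on my own checks.

1. **Lever to load:** I moved it out of the white notch into blue. The knob was seen within 2 px of where the blue notch should put it.
2. **Selector:** I turned it about 145° anticlockwise, the shorter way round. The pointer and the green collar lined up in the wrist view, and the overhead view agreed after release.
3. **Bottles:** Only two empty collection bottles were present. I lifted each by the neck and stood it in its own cell, cell2 and cell0. Both are upright in the last overhead and scene pictures.
4. **Lever to inject:** After that I moved it on into the red notch. All three cameras put the knob within about 2 px of the expected position.

**Last checks:** The robot was clear of everything. The other glassware and tools looked unmoved, by eye rather than measured. The highest wrist force reading I saw was about 9 N.

**Disagreement:** One early set of wrist-camera positions was about 5 mm off because the arm was still settling. I took them again with the arm still, and they agreed to about 2 mm. I saw no bottle get knocked aside.

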